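# Pull down the cover of a pressure paint pot crosswise

### The job

The round cover of the paint pot that leans in the blue cradle is held by four wing nuts: one has already been turned home (its red wing tip points outward, over its red mark at the cover's edge), the other three are each still about half a turn loose. Go on in cross order: first turn the nut opposite the tightened one clockwise until it is home, then the remaining two, so that the cover seats evenly and is never cocked clearly further than it stands now. Do not slacken the nut that is already home, and do not shift the two small tins or the sanding block.

Things in the scene. Friction and masses are not known exactly. Their poses are not given: they have to be found in the camera images.
- pot: Grey pressure paint pot, 138 mm across, with its blue tilting cradle (foot 200 x 190 mm), which is bolted to the bench. Origin: centre of the foot on the bench; x points to the back of the cradle, z up. The pot leans 25 degrees towards -x (its front); centre of the gasket seat at (0, 0, 205) mm.
- flange: Grey flange ring, 216 mm across, at the mouth of the pot, fixed, carrying the four studs and the gasket. Origin: centre of the gasket seat; z along the pot's axis, out of the pot (25 degrees from vertical); x points to stud a, y to stud b. It may stand at any clock position about z.
- cover: Round aluminium cover, 210 mm across, 9 mm thick, with a gauge (54 mm across, top 47 mm above the underside) at its centre and a small relief valve beside it. It rests on a springy gasket under the nuts and starts cocked about 2 degrees: down at the nut that is home, 6 mm up on the far side of it. Origin: centre of its underside, which meets the flange's origin when seated; z outward.
- nut_a_wing (a point): Centre of the grip bar of wing nut a, on the nut's axis, 28 mm above its underside. z points along the stud, away from the cover; x along the bar towards its red tip. All four nuts are alike. The bar is 11 mm thick with flat sides (grip it across that, i.e. along y), 64 mm long plus round tips (76 over all), and reaches from 15 to 38 mm above the underside.
- nut_b_wing (a point): Centre of the grip bar of wing nut b, on the nut's axis, 28 mm above its underside. z points along the stud, away from the cover; x along the bar towards its red tip. Below the bar each nut has a hub 31 mm across and 15 mm high; the stud, 10 mm thick, stands 1 mm (loose) to 7 mm (home) out of the bar's top. A nut sinks 6 mm per half turn; its thread holds itself, with about 0.2 N m of friction.
- nut_c_wing (a point): Centre of the grip bar of wing nut c, on the nut's axis, 28 mm above its underside. z points along the stud, away from the cover; x along the bar towards its red tip. The nuts stand on a 170 mm circle in the order a, b, c, d, so c is across from a.
- nut_d_wing (a point): Centre of the grip bar of wing nut d, on the nut's axis, 28 mm above its underside. z points along the stud, away from the cover; x along the bar towards its red tip. Across from b.
- nut_a (a joint): Turning angle of nut a: 0 is half a turn loose (red tip points to the cover's centre), 3.14 is home (red tip points outward over the red mark); hard stop at 3.20. It grows clockwise seen from above the cover, that is, turning about -z of the nut. One nut starts home, the other three start between -0.2 and 0.2.
- nut_b (a joint): Turning angle of nut b: 0 is half a turn loose (red tip points to the cover's centre), 3.14 is home (red tip points outward over the red mark); hard stop at 3.20. It grows clockwise seen from above the cover, that is, turning about -z of the nut.
- nut_c (a joint): Turning angle of nut c: 0 is half a turn loose (red tip points to the cover's centre), 3.14 is home (red tip points outward over the red mark); hard stop at 3.20. It grows clockwise seen from above the cover, that is, turning about -z of the nut.
- nut_d (a joint): Turning angle of nut d: 0 is half a turn loose (red tip points to the cover's centre), 3.14 is home (red tip points outward over the red mark); hard stop at 3.20. It grows clockwise seen from above the cover, that is, turning about -z of the nut.
- small_tin: Small lever-lid tin, dark red, 71 mm across, 71 mm tall; origin under its centre. A bystander, to be left alone.
- block: Sanding block, 64 x 102 x 26 mm; origin under its centre. A bystander, to be left alone.
- blue_tin: Small lever-lid tin, blue, 67 mm across, 59 mm tall; origin under its centre. A bystander, to be left alone.

How it is judged:
By the outcome, as a careful person would: the job done as asked, in the order asked, and still so for the second after the job is handed in, with the robot touching nothing.
It also fails if it takes over 72 s, if anything falls off the work surface, if the arm or the gripper's body presses on something with over 40 N, if the wrist force passes 120 N, or if a joint passes its speed limit or range.

### The arm

A 6-joint arm with a two-finger parallel gripper is mounted at the origin on a cart in front of the work surface, level with it; the furniture and walls round the work are solid. World frame = base frame: x ahead of the robot, y to its left, z up, the work surface at z = 0. Lengths are in m, angles in rad, forces in N, time in s.
With the tool pointing down it reaches from about 0.375 to 0.975 m from the base axis. Payload 3.8 kg.
Tool frame: the origin (TCP) lies midway between the tips of the shut fingers; the grasp point (between the pads) lies 19 mm behind it; z points along the fingers, y is the line along which they close (so a half turn about z gives the same grasp; the last joint's range is limited). The gripper opens to 85 mm and grips with 20 to 120 N. Pads are 22 mm wide; open, the fingers measure 114 mm over their backs; the gripper's body (76 mm by 85 mm) begins 54 mm behind the grasp point. The pads swing forward as they close: fully open they stand 13 mm farther back than shut.
Start: joints at [1.258, 0.264, 1.604, -0, 1.274, -0.037], TCP at [0.184, 0.649, 0.231] pointing down, gripper open.
Joint ranges: [-2.63, 2.63], [-0.94, 2.18], [0.31, 2.57], [-1.31, 4.45], [0, 2.66], [-2.55, 2.55]. Speed limits (rad/s): [2.57, 2.57, 3.14, 3.14, 3.14, 3.14].

### API

Orientations are given as a rotation vector (axis times angle).
In Python, from workcell import bot, read_camera, camera_info, ticket gives the robot as it stands.
- The arm moves only by the tool servo_tool, never from a script. Its argument "targets" is a list of rows, each an object of numbers: "hand": the closure, from -1 (fully open) to 1 (shut); "x", "y", "z": the shift along the tool's x, y, z as a fraction of full scale; "roll": the turn about the tool's z as a fraction of full scale. In form: [{"hand": .., "x": .., "y": .., "z": .., "roll": ..}, ...]. A call has 1 to 10 rows; each row is the pose to reach, as a shift and turn from the pose commanded when the call began, along the tool's axes at that moment, turning the shorter way round; what a row does not reach only later rows make up. Full scale, the value 1, is 50 cm for a shift and 180 degrees for a turn. A row lasts 1/12 s, in which the tool goes at most 41.7 mm and 7.16 degrees, less where a joint would pass 70% of its speed; a pose out of reach is approached as far as the arm can. A call with a number of a shift or a turn outside -1 to 1 is refused whole. A call with a gripper value outside its range is refused whole. The fingers move at their own pace and stop on an object; "grip_force" is the grip in N (left out, the last holds). Time passes only in rows, so rows that repeat a pose let the fingers close. It gives the time, the measured TCP pose, the force, the opening and the grip force at its end, in the units of the state.
- bot.read_state(): the state, without advancing time (a new reading comes with each control period).
- read_camera(name): name is "side" or "top" or "wrist"; returns the picture (420x560x3 uint8, red, green, blue); there is no depth.
- camera_info(name): a dict with "fx", "fy", "cx", "cy" (pixels), "k1" (the pictures are not rectified: a ray, as slopes to the right and down, at radius r is drawn at 1 + k1 r^2 times it, then the intrinsics apply), "eye" and "orientation" of the camera in the world; the wrist camera has in their place "T_tool_cam" (4x4, takes a point from camera to tool coordinates, whose origin is the TCP and whose axes are the flange's). Camera axes: x right, y down, z forward; pixel columns grow to the right and rows downward; lengths in m; the calibration is good to about 2 mm. A picture is of the moment at which its call begins: read the wrist's pose just before it. camera_info takes no time and is no camera call.
- ticket.finish_job(): hands the job in; it is judged then, once.
The state is a dict: "time": time; "q": joint angles; "joint_vel": joint speeds; "joint_torque": joint torques, N m; "tool_pos": TCP position; "tcp_rot": TCP orientation; "wrist_force": force on the tool from outside, world axes, zero at the start; "torque": the same for the moment, N m; "width": opening from 0.0 (shut) to 1.0 (fully open); "grip_force": force on a finger pad.
Only numpy, scipy, OpenCV 4.12 (cv2) and the standard library are available. Lean on these libraries where they do the work, as an engineer would, in place of code of your own. Each camera call takes 0.05 s, during which the arm holds its last target. There are 200 camera calls.

## Working session

There is one attempt and no reset: what is moved stays moved. The work goes in short steps, Python scripts to look and compute and a tool call to move; the robot and the scene stay as the last step left them, time stands still between calls to the robot, and variables do not carry over. Pictures are saved under pics/ and viewed, at most 10 in all, crops included, and the job is handed in when it is done.

Besides the shell and the picture viewer there is one more tool, called after "Emit:" as a command line: name --argument value ..., lists and objects as JSON in quotes. servo_tool: Moves the arm, as the interface text tells. Its arguments: {"type":"object","properties":{"targets":{"type":"array"},"grip_force":{"type":"number"}},"required":["targets"]}

```bash
mkdir -p pics; ls; python3 - <<'E'
from workcell import bot, read_camera, camera_info
import cv2,numpy as np
print(bot.read_state())
for n in ("side","top","wrist"):
    print(n,camera_info(n))
    cv2.imwrite(f"pics/{n}0.png",read_camera(n)[:,:,::-1])
E
```

```text
pics
{'time': 0.0, 'q': array([ 1.25810973e+00,  2.64761696e-01,  1.60538263e+00,  3.00908997e-05,
        1.27369935e+00, -3.68897058e-02]), 'joint_vel': array([ 0.00031411, -0.00049872,  0.00100122, -0.00069304, -0.00132977,
        0.00123922]), 'joint_torque': array([-1.08584380e-03, -5.15105438e+01, -3.67321265e+01, -1.87051201e-04,
        1.25105929e-02,  5.86309774e-07]), 'tool_pos': array([0.18357103, 0.64879506, 0.22995161]), 'tcp_rot': array([-0.43180481, -3.11135012,  0.0034737 ]), 'wrist_force': array([ 0.7280181 ,  0.96747321, -0.14889692]), 'torque': array([ 0.01299187, -0.03629501, -0.01470744]), 'grip_force': 0.0, 'width': 0.9940655857709589}
side {'fx': 417.99052955353636, 'fy': 417.99052955353636, 'cx': 279.09369737921276, 'cy': 210.4129574371576, 'k1': 0.037235814888395065, 'eye': array([0.56887322, 0.60884008, 0.57926232]), 'orientation': array([ 0.04212641,  2.64329907, -1.68726412])}
top {'fx': 430.0706584944846, 'fy': 430.0706584944846, 'cx': 284.5523512144622, 'cy': 212.64922056075073, 'k1': -0.09091091848296091, 'eye': array([ 0.46618041, -0.24789333,  1.23109718]), 'orientation': array([-2.21447386,  2.18027963, -0.10374524])}
wrist {'fx': 332.0219793913988, 'fy': 332.0219793913988, 'cx': 276.8664030059593, 'cy': 212.06188870101423, 'k1': 0.00609818157604908, 'T_tool_cam': array([[-6.48333312e-04, -9.56943361e-01, -2.90273980e-01,
         7.42868795e-02],
       [ 9.99999008e-01, -2.57383173e-04, -1.38500719e-03,
         1.24578060e-03],
       [ 1.25066180e-03, -2.90274590e-01,  9.56942578e-01,
        -1.43311018e-01],
       [ 0.00000000e+00,  0.00000000e+00,  0.00000000e+00,
         1.00000000e+00]])}
```

View pics/top0.png

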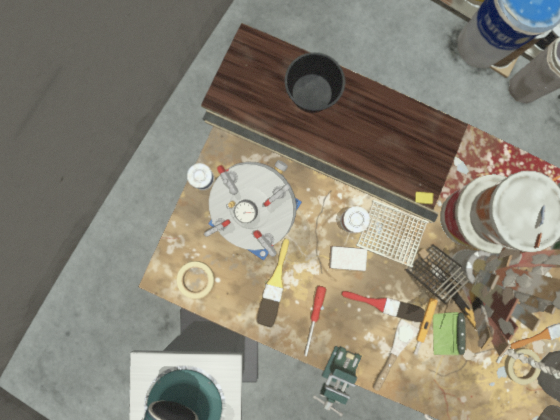

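View pics/side0.png

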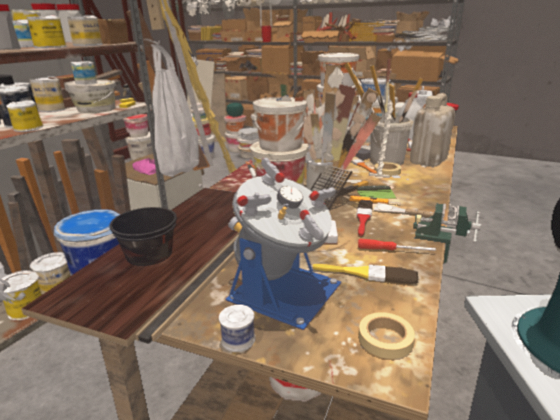

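```bash
cat > h.py <<'E'
import numpy as np,cv2
from scipy.spatial.transform import Rotation as R
from workcell import bot, read_camera, camera_info
def cam(n,st=None):
    c=camera_info(n)
    if n=="wrist":
        T=np.eye(4);T[:3,:3]=R.from_rotvec(st["tcp_rot"]).as_matrix();T[:3,3]=st["tool_pos"]
        T=T@c["T_tool_cam"];return c,T[:3,:3],T[:3,3]
    return c,R.from_rotvec(c["orientation"]).as_matrix(),np.array(c["eye"])
def proj(C,P):
    c,Rm,e=C;p=(np.atleast_2d(P)-e)@Rm;s=p[:,:2]/p[:,2:];s=s*(1+c["k1"]*(s**2).sum(1,keepdims=True))
    return s*[c["fx"],c["fy"]]+[c["cx"],c["cy"]]
E
python3 - <<'E'
from h import *
for n,(x,y,w,h,k) in dict(top=(175,145,145,115,4.0),side=(205,145,170,180,3.3)).items():
    im=cv2.imread(f"pics/{n}0.png")[y:y+h,x:x+w]
    cv2.imwrite(f"pics/{n}c.png",cv2.resize(im,None,fx=k,fy=k,interpolation=cv2.INTER_CUBIC))
    C=cam(n);print(n,C[1].round(3).tolist(),proj(C,[[0,0,0],[.5,0,0],[0,.5,0],[.18,.65,.0],[0.18,.65,.23]]).round())
E
```

```text
top [[0.015, -0.997, 0.07], [-1.0, -0.016, -0.024], [0.025, -0.07, -0.997]] [[184. 406.]
 [187. 229.]
 [ 15. 398.]
 [-32. 334.]
 [-92. 351.]]
side [[-1.0, 0.026, -0.01], [0.02, 0.421, -0.907], [-0.019, -0.907, -0.421]] [[ 582.  346.]
 [ 315.  351.]
 [1089.  863.]
 [1372. 1663.]
 [2839. 2305.]]
```

View pics/topc.png

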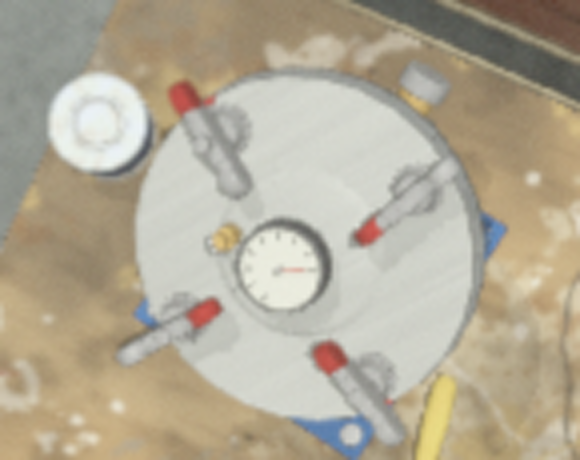

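View pics/sidec.png

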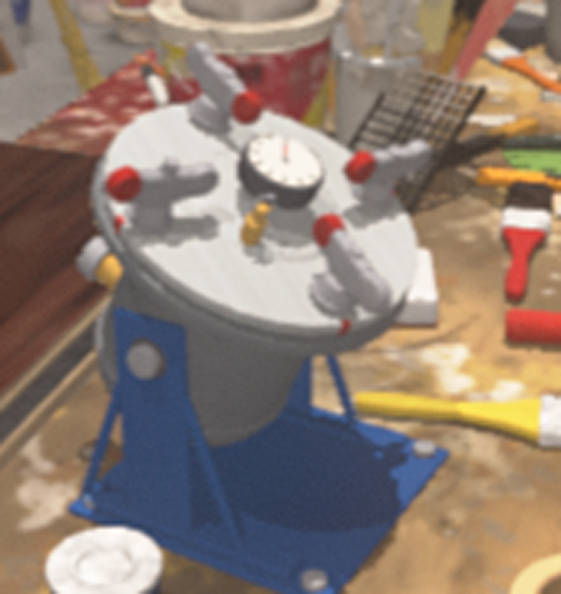

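View pics/wrist0.png

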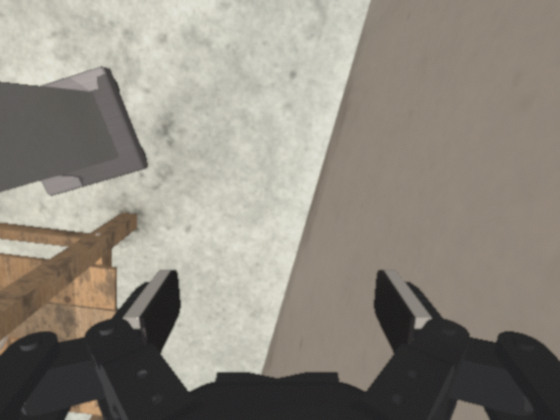

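```bash
cat >> h.py <<'E'
from scipy.optimize import least_squares
def Rz(a): return R.from_euler('z',a).as_matrix()
TILT=R.from_euler('y',-25,degrees=True).as_matrix()
def seat(p): # p: px,py,yaw,clock
    return Rz(p[2])@TILT@Rz(p[3]), np.array([p[0],p[1],.205])
# nut order H,L,O,R at 0,90,180,270 deg in flange frame with x to H
def nut(p,i,th,h=.028,s=0.):
    F,o=seat(p);A=Rz(i*np.pi/2)
    d=np.array([-np.cos(th),np.sin(th),0])   # th=0 inward; grows clockwise
    z=.009+h+.006*(1-th/np.pi)
    return o+F@A@(np.array([.085,0,z])+s*d)
E
cat > fit.py <<'E'
from h import *
T=lambda x,y:(x/4+175,y/4+145)
S=lambda x,y:(x/3.3+205,y/3.3+145)
obs=dict(top=[(0,1,T(184,97)),(0,-1,T(233,183)),(2,1,T(330,358)),(2,-1,T(393,432)),(3,1,T(368,232)),(3,-1,T(448,168)),(1,1,T(204,311)),(1,-1,T(128,353)),('g',0,T(278,268))],
 side=[(0,1,S(123,184)),(0,-1,S(207,180)),(2,1,S(360,166)),(2,-1,S(418,152)),(3,1,S(245,107)),(3,-1,S(203,60)),(1,1,S(330,229)),(1,-1,S(372,290)),('m',0,S(118,222))])
def res(v,per=False):
    p=v[:4];th=[v[4],v[5],v[6],v[7]];out=[]
    for n,l in obs.items():
        C=cam(n)
        for i,s,px in l:
            F,o=seat(p)
            P=o+F@[0,0,.05] if i=='g' else o+F@[.103,0,.009] if i=='m' else nut(p,i,th[i],s=s*.031)
            out+=list(proj(C,P)[0]-px)
    return np.array(out)
best=None
for y in np.arange(-3,3,.8):
  for c in np.arange(-3,3,.8):
    r=least_squares(res,[.5,-.17,y,c,3.14,0,0,0],loss='soft_l1',max_nfev=60)
    if best is None or r.cost<best.cost: best=r
v=best.x;np.save('fit.npy',v);print(best.cost,v.round(4));print(res(v).reshape(-1,2).round(1).tolist())
for i in range(4): print("HLOR"[i],nut(v[:4],i,v[4+i]).round(4))
F,o=seat(v);print("axis",F[:,2].round(3),bot.read_state()["time"])
E
python3 fit.py
```

```text
Traceback (most recent call last):
  File "fit.py", line 18, in <module>
    r=least_squares(res,[.5,-.17,y,c,3.14,0,0,0],loss='soft_l1',max_nfev=60)
  File "fit.py", line 9, in res
    C=cam(n)
  File "h.py", line 5, in cam
    c=camera_info(n)
ValueError: time passes only in moves, steps and waits
```

```bash
sed -i 's/^def res/CC={n:cam(n) for n in obs}\ndef res/; s/C=cam(n)$/C=CC[n]/' fit.py; python3 fit.py
```

```text
14.828001179450599 [ 0.5505 -0.1929 -0.5843  1.1095  3.1536  0.0623 -0.1891 -0.1142]
[[-0.5, -1.2], [1.2, 0.7], [-1.3, -1.2], [0.5, 0.1], [-0.9, -0.2], [0.4, 0.5], [1.9, 0.3], [-0.3, -0.3], [0.6, 1.0], [-1.7, 0.5], [0.3, 0.1], [-1.1, 0.9], [0.1, 0.3], [1.1, 1.6], [-1.5, -1.7], [-0.5, -0.7], [1.2, 3.3], [1.7, -0.7]]
H [ 0.608  -0.1397  0.2545]
L [ 0.4987 -0.1133  0.2117]
O [ 0.4646 -0.2274  0.2283]
R [ 0.5719 -0.2524  0.2763]
axis [-0.353  0.233  0.906] 0.15
```

Emit:
servo_tool --targets '[{"hand": -1,"x": -0.85,"y": -0.69,"z": -0.38,"roll": 0.33},{"hand": -1,"x": -0.85,"y": -0.69,"z": -0.38,"roll": 0.33},{"hand": -1,"x": -0.85,"y": -0.69,"z": -0.38,"roll": 0.33},{"hand": -1,"x": -0.85,"y": -0.69,"z": -0.38,"roll": 0.33},{"hand": -1,"x": -0.85,"y": -0.69,"z": -0.38,"roll": 0.33},{"hand": -1,"x": -0.85,"y": -0.69,"z": -0.38,"roll": 0.33},{"hand": -1,"x": -0.85,"y": -0.69,"z": -0.38,"roll": 0.33},{"hand": -1,"x": -0.85,"y": -0.69,"z": -0.38,"roll": 0.33},{"hand": -1,"x": -0.85,"y": -0.69,"z": -0.38,"roll": 0.33},{"hand": -1,"x": -0.85,"y": -0.69,"z": -0.38,"roll": 0.33}]'

```text
time: 0.98
tool_pos: [0.4108, 0.3257, 0.3684]
tcp_rot: [1.919, 2.487, -0.0]
wrist_force: [1.2, 0.5, -0.3]
width: 1.003
grip_force: 0.0
```

```bash
cat >> h.py <<'E'
def now():
    s=bot.read_state();M=R.from_rotvec(s["tcp_rot"]).as_matrix();az=np.degrees(np.arctan2(M[1,0],M[0,0]));return s,M,az
def to(P,az=None,base=None):
    "fractions from the pose now (or base=(pos,az)) to P, az (deg)"
    if base is None:
        s,M,a=now();p=s["tool_pos"]
    else: p,a=base
    c,n=np.cos(np.radians(a)),np.sin(np.radians(a));d=np.array(P)-p
    r=0 if az is None else -((az-a+180)%360-180)/180
    return dict(x=round((c*d[0]+n*d[1])/.5,4),y=round((n*d[0]-c*d[1])/.5,4),z=round(-d[2]/.5,4),roll=round(r,4))
def baraz(p,i,th): # azimuth of red tip
    d=nut(p,i,th,s=.03)-nut(p,i,th);return np.degrees(np.arctan2(d[1],d[0]))
def rep():
    s,M,az=now();print("t",round(s["time"],2),"pos",s["tool_pos"].round(4),"az",az.round(2),"q6",np.degrees(s["q"][5]).round(1),"tz",M[:,2].round(3),"F",s["wrist_force"].round(1),"T",s["torque"].round(2),"w",round(s["width"],3),"g",round(s["grip_force"],1))
E
python3 - <<'E'
from h import *
rep();v=np.load('fit.npy')
for i in (1,2,3): print("HLOR"[i],baraz(v,i,v[4+i]),baraz(v,i,0))
print(to([.50,-.22,.42],baraz(v,2,v[6])))
E
```

```text
t 0.98 pos [0.4108 0.3257 0.3684] az 104.71 q6 21.0 tz [-0. -0. -1.] F [ 1.2  0.5 -0.3] T [-0.    0.03  0.01] w 1.003 g 0.0
L -65.97158320368516 -62.21836751360683
O 42.32523810717067 32.27289147027701
R 124.76584261156867 117.78163248639332
{'x': np.float64(-1.1009), 'y': np.float64(-0.1045), 'z': np.float64(-0.1032), 'roll': np.float64(0.3466)}
```

Emit:
servo_tool --targets '[{"hand": -1,"x": -0.9,"y": -0.08,"z": -0.1,"roll": 0.34},{"hand": -1,"x": -0.9,"y": -0.08,"z": -0.1,"roll": 0.34},{"hand": -1,"x": -0.9,"y": -0.08,"z": -0.1,"roll": 0.34},{"hand": -1,"x": -0.9,"y": -0.08,"z": -0.1,"roll": 0.34},{"hand": -1,"x": -0.9,"y": -0.08,"z": -0.1,"roll": 0.34},{"hand": -1,"x": -0.9,"y": -0.08,"z": -0.1,"roll": 0.34},{"hand": -1,"x": -0.9,"y": -0.08,"z": -0.1,"roll": 0.34},{"hand": -1,"x": -0.9,"y": -0.08,"z": -0.1,"roll": 0.34},{"hand": -1,"x": -0.9,"y": -0.08,"z": -0.1,"roll": 0.34},{"hand": -1,"x": -0.9,"y": -0.08,"z": -0.1,"roll": 0.34}]'

```text
time: 1.82
tool_pos: [0.4798, -0.0827, 0.4139]
tcp_rot: [-2.919, -1.162, -0.0]
wrist_force: [0.5, 0.6, 0.3]
width: 1.002
grip_force: 0.0
```

```bash
python3 - <<'E'
from h import *
rep();v=np.load('fit.npy')
print(to([.47,-.23,.40],baraz(v,2,v[6])))
E
```

```text
t 1.82 pos [ 0.4798 -0.0827  0.4139] az 43.41 q6 33.9 tz [ 0.  0. -1.] F [0.5 0.6 0.3] T [0.02 0.02 0.01] w 1.002 g 0.0
{'x': np.float64(-0.2168), 'y': np.float64(0.2005), 'z': np.float64(0.0278), 'roll': np.float64(0.006)}
```

Emit:
servo_tool --targets '[{"hand": -0.4,"x": -0.217,"y": 0.2,"z": 0.028,"roll": 0.006},{"hand": -0.4,"x": -0.217,"y": 0.2,"z": 0.028,"roll": 0.006},{"hand": -0.4,"x": -0.217,"y": 0.2,"z": 0.028,"roll": 0.006},{"hand": -0.4,"x": -0.217,"y": 0.2,"z": 0.028,"roll": 0.006},{"hand": -0.4,"x": -0.217,"y": 0.2,"z": 0.028,"roll": 0.006},{"hand": -0.4,"x": -0.217,"y": 0.2,"z": 0.028,"roll": 0.006},{"hand": -0.4,"x": -0.217,"y": 0.2,"z": 0.028,"roll": 0.006}]'

```text
time: 2.4
tool_pos: [0.4705, -0.2274, 0.3995]
tcp_rot: [-2.927, -1.138, 0.0]
wrist_force: [0.3, -0.3, -0.2]
width: 0.698
grip_force: 0.0
```

```bash
python3 - <<'E'
from h import *
rep();v=np.load('fit.npy');s=now()[0]
im=read_camera("wrist")[:,:,::-1].copy();cv2.imwrite("pics/w1.png",im)
C=cam("wrist",s);np.save('w1_pose.npy',np.r_[s["tool_pos"],s["tcp_rot"]])
k=800/560
im=cv2.resize(im,None,fx=k,fy=k,interpolation=cv2.INTER_CUBIC)
for i in range(4):
  for sg in (1,-1):
    u=proj(C,nut(v,i,v[4+i],s=sg*.031))[0];print("HLOR"[i],sg,(u*k).round(1));cv2.circle(im,tuple(int(a) for a in u*k),2,(255,0,255),-1)
cv2.imwrite("pics/w1b.png",im)
E
```

```text
t 2.4 pos [ 0.4705 -0.2274  0.3995] az 42.5 q6 18.9 tz [-0.     0.001 -1.   ] F [ 0.3 -0.3 -0.2] T [ 0.02  0.04 -0.05] w 0.698 g 0.0
H 1 [465.5 -85.6]
H -1 [437.3  53.7]
L 1 [337.6 135.7]
L -1 [258.9 108.3]
O 1 [390.9 235.6]
O -1 [391.1 320.7]
R 1 [500.1 182.6]
R -1 [616.7 199.7]
```

View pics/w1b.png

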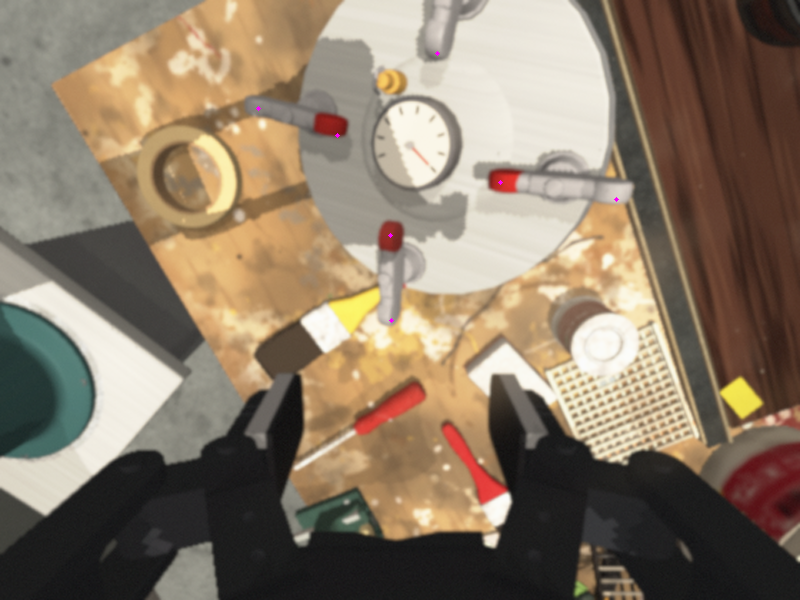

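```bash
cat > fit2.py <<'E'
exec(open('fit.py').read().split('best=None')[0])
w=np.load('w1_pose.npy');CC["wrist"]=cam("wrist",dict(tool_pos=w[:3],tcp_rot=w[3:]))
W=lambda x,y:(x*.7,y*.7)
obs["wrist"]=[(2,1,W(390,232)),(2,-1,W(391,318)),(1,1,W(338,127)),(1,-1,W(256,107)),(3,1,W(499,181)),(3,-1,W(621,192)),(0,-1,W(438,50)),('g',0,W(412,143))]
wt=np.ones(36+16);wt[36:]=2
r=least_squares(lambda v:res(v)*wt,np.load('fit.npy'),loss='soft_l1');v=r.x;np.save('fit2.npy',v)
print(v.round(4));print(res(v).reshape(-1,2).round(1)[18:].tolist())
E
cat > plan.py <<'E'
from h import *
v=np.load('fit2.npy')
for i in (2,1,3):
  print("HLOR"[i])
  for t in [v[4+i]]+list(np.radians(np.arange(0,181,20)))+[3.17]:
    P=nut(v,i,t);print(round(float(t),3),P.round(4),"az",round(baraz(v,i,t)%360,1),"q6",round((np.degrees(np.arctan2(P[1],P[0]))+90-baraz(v,i,t)+90)%180-90,1))
E
python3 fit2.py; python3 plan.py; python3 -c "
from h import *
v=np.load('fit2.npy');P=nut(v,2,v[6]);print(to(P+[0,0,.03],baraz(v,2,v[6])),to(P-[0,0,.008],baraz(v,2,v[6])))"
```

```text
[ 0.5522 -0.1914 -0.5953  1.117   3.1494 -0.0112 -0.2034 -0.1686]
[[-0.0, -0.2], [-0.0, -0.2], [-0.0, 0.4], [1.7, 0.3], [0.6, 0.2], [-2.1, 0.2], [0.0, -0.8], [-0.9, 4.8]]
O
-0.203 [ 0.4663 -0.2254  0.2286] az 42.8 q6 21.4
0.0 [ 0.4664 -0.2255  0.2282] az 32.0 q6 32.1
0.349 [ 0.4666 -0.2257  0.2276] az 12.7 q6 51.5
0.698 [ 0.4669 -0.2258  0.227 ] az 352.1 q6 72.1
1.047 [ 0.4671 -0.226   0.2264] az 330.3 q6 -86.1
1.396 [ 0.4673 -0.2261  0.2258] az 308.3 q6 -64.2
1.745 [ 0.4676 -0.2263  0.2252] az 287.2 q6 -43.0
2.094 [ 0.4678 -0.2265  0.2246] az 267.3 q6 -23.2
2.443 [ 0.468  -0.2266  0.224 ] az 248.6 q6 -4.5
2.793 [ 0.4683 -0.2268  0.2234] az 230.5 q6 13.7
3.142 [ 0.4685 -0.2269  0.2228] az 212.0 q6 32.1
3.17 [ 0.4685 -0.2269  0.2227] az 210.5 q6 33.6
L
-0.011 [ 0.5007 -0.1115  0.2117] az 298.3 q6 -40.8
0.0 [ 0.5007 -0.1115  0.2117] az 297.6 q6 -40.2
0.349 [ 0.501  -0.1117  0.2111] az 277.1 q6 -19.7
0.698 [ 0.5012 -0.1118  0.2105] az 257.9 q6 -0.4
1.047 [ 0.5014 -0.112   0.2099] az 239.5 q6 17.9
1.396 [ 0.5017 -0.1121  0.2093] az 221.3 q6 36.1
1.745 [ 0.5019 -0.1123  0.2087] az 202.5 q
[... 355 characters left out ...]

0.349 [ 0.5739 -0.251   0.2757] az 97.1 q6 -30.7
0.698 [ 0.5741 -0.2512  0.275 ] az 77.9 q6 -11.5
1.047 [ 0.5743 -0.2513  0.2744] az 59.5 q6 6.8
1.396 [ 0.5746 -0.2515  0.2738] az 41.3 q6 25.0
1.745 [ 0.5748 -0.2517  0.2732] az 22.5 q6 43.8
2.094 [ 0.575  -0.2518  0.2726] az 2.6 q6 63.8
2.443 [ 0.5753 -0.252   0.272 ] az 341.3 q6 85.1
2.793 [ 0.5755 -0.2521  0.2714] az 319.3 q6 -72.9
3.142 [ 0.5757 -0.2523  0.2708] az 297.6 q6 -51.3
3.17 [ 0.5757 -0.2523  0.2708] az 295.9 q6 -49.6
{'x': np.float64(-0.0045), 'y': np.float64(-0.0083), 'z': np.float64(0.2825), 'roll': np.float64(-0.0016)} {'x': np.float64(-0.0045), 'y': np.float64(-0.0083), 'z': np.float64(0.3585), 'roll': np.float64(-0.0016)}
```

Emit:
servo_tool --targets '[{"hand": 0.2,"x": -0.0045,"y": -0.008,"z": 0.08,"roll": -0.0016},{"hand": 0.2,"x": -0.0045,"y": -0.008,"z": 0.16,"roll": -0.0016},{"hand": 0.2,"x": -0.0045,"y": -0.008,"z": 0.23,"roll": -0.0016},{"hand": 0.2,"x": -0.0045,"y": -0.008,"z": 0.27,"roll": -0.0016},{"hand": 0.2,"x": -0.0045,"y": -0.008,"z": 0.3,"roll": -0.0016},{"hand": 0.2,"x": -0.0045,"y": -0.008,"z": 0.32,"roll": -0.0016},{"hand": 0.2,"x": -0.0045,"y": -0.008,"z": 0.34,"roll": -0.0016},{"hand": 0.2,"x": -0.0045,"y": -0.008,"z": 0.355,"roll": -0.0016},{"hand": 0.2,"x": -0.0045,"y": -0.008,"z": 0.3585,"roll": -0.0016},{"hand": 0.2,"x": -0.0045,"y": -0.008,"z": 0.3585,"roll": -0.0016}]'

```text
time: 3.28
tool_pos: [0.4665, -0.2263, 0.2207]
tcp_rot: [2.924, 1.147, 0.0]
wrist_force: [-0.5, -0.4, 0.6]
width: 0.401
grip_force: 0.0
```

```bash
python3 - <<'E'
from h import *
rep();im=read_camera("wrist")[:,:,::-1];cv2.imwrite("pics/w2.png",im)
cv2.imwrite("pics/w2b.png",cv2.resize(im,None,fx=1.4,fy=1.4))
E
```

```text
t 3.28 pos [ 0.4665 -0.2263  0.2207] az 42.83 q6 18.5 tz [ 0. -0. -1.] F [-0.5 -0.4  0.6] T [-0.    0.01 -0.03] w 0.401 g 0.0
```

View pics/w2b.png

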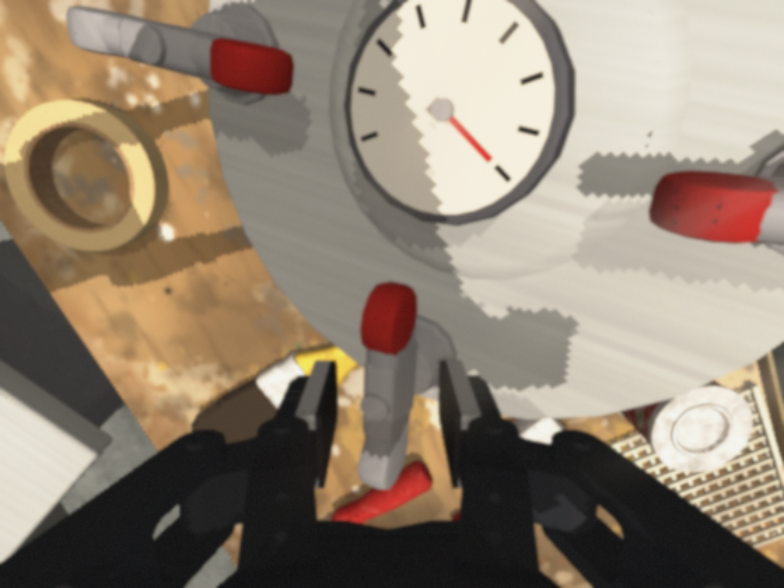

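Emit:
servo_tool --targets '[{"hand": 1,"x": 0,"y": 0,"z": 0,"roll": 0},{"hand": 1,"x": 0,"y": 0,"z": 0,"roll": 0},{"hand": 1,"x": 0,"y": 0,"z": 0,"roll": 0},{"hand": 1,"x": 0,"y": 0,"z": 0,"roll": 0},{"hand": 1,"x": 0,"y": 0,"z": 0,"roll": 0}]' --grip_force 35

```text
time: 3.75
tool_pos: [0.4661, -0.2262, 0.2221]
tcp_rot: [-2.925, -1.145, -0.001]
wrist_force: [-4.4, 3.1, 4.1]
width: 0.172
grip_force: 32.7
```

```bash
cat > turn.py <<'E'
# usage: turn.py nut th0 th1 n dz : rows from th0 to th1
import sys
from h import *
rep();v=np.load('fit2.npy');i="HLOR".index(sys.argv[1]);t0,t1=map(float,sys.argv[2:4]);n=int(sys.argv[4])
P0=nut(v,i,t0);a0=baraz(v,i,t0);s,M,az=now();print("az-bar",round((az-a0+90)%180-90,2),"pos-bar",(s["tool_pos"]-P0).round(4))
for t in np.linspace(t0,t1,n+1)[1:]:
    d=to(nut(v,i,t),baraz(v,i,t),base=(P0,a0 if abs((az-a0+180)%360-180)<90 else a0+180))
    if abs((az-a0+180)%360-180)>=90: d['roll']=round(-((baraz(v,i,t)-a0+180)%360-180)/180,4)
    print({k:float(x) for k,x in d.items()})
E
python3 turn.py O -.2034 0.6 8
```

```text
t 3.75 pos [ 0.4661 -0.2262  0.2221] az 42.76 q6 18.6 tz [ 0.     0.001 -1.   ] F [-4.4  3.1  4.1] T [ 0.35  0.47 -0.23] w 0.172 g 32.7
az-bar -0.08 pos-bar [-0.0002 -0.0007 -0.0065]
{'x': 0.0, 'y': 0.0002, 'z': 0.0003, 'roll': 0.0294}
{'x': 0.0001, 'y': 0.0003, 'z': 0.0007, 'roll': 0.0592}
{'x': 0.0001, 'y': 0.0005, 'z': 0.001, 'roll': 0.0894}
{'x': 0.0001, 'y': 0.0006, 'z': 0.0014, 'roll': 0.1202}
{'x': 0.0002, 'y': 0.0008, 'z': 0.0017, 'roll': 0.1515}
{'x': 0.0002, 'y': 0.0009, 'z': 0.0021, 'roll': 0.1834}
{'x': 0.0003, 'y': 0.0011, 'z': 0.0024, 'roll': 0.216}
{'x': 0.0003, 'y': 0.0013, 'z': 0.0028, 'roll': 0.2491}
```

Emit:
servo_tool --targets '[{"hand": 1,"x": 0,"y": 0,"z": 0,"roll": 0.03},{"hand": 1,"x": 0,"y": 0,"z": 0.001,"roll": 0.06},{"hand": 1,"x": 0,"y": 0.001,"z": 0.001,"roll": 0.09},{"hand": 1,"x": 0,"y": 0.001,"z": 0.001,"roll": 0.12},{"hand": 1,"x": 0,"y": 0.001,"z": 0.002,"roll": 0.15},{"hand": 1,"x": 0,"y": 0.001,"z": 0.002,"roll": 0.18},{"hand": 1,"x": 0,"y": 0.001,"z": 0.002,"roll": 0.215},{"hand": 1,"x": 0,"y": 0.001,"z": 0.003,"roll": 0.249}]'

```text
time: 4.42
tool_pos: [0.4654, -0.2255, 0.2212]
tcp_rot: [-3.139, 0.063, 0.003]
wrist_force: [-9.3, 8.4, 13.5]
width: 0.141
grip_force: 34.1
```

```bash
python3 turn.py O .6 1.45 8;python3 -c "
from h import *
cv2.imwrite('pics/w3.png',cv2.resize(read_camera('wrist')[:,:,::-1],None,fx=1.4,fy=1.4))"
```

```text
t 4.42 pos [ 0.4654 -0.2255  0.2212] az -2.31 q6 63.6 tz [-0.002  0.002 -1.   ] F [-9.3  8.4 13.5] T [1.04 1.19 0.14] w 0.141 g 34.1
az-bar -0.31 pos-bar [-0.0014  0.0003 -0.006 ]
{'x': 0.0001, 'y': 0.0001, 'z': 0.0004, 'roll': 0.0358}
{'x': 0.0003, 'y': 0.0002, 'z': 0.0007, 'roll': 0.0721}
{'x': 0.0004, 'y': 0.0003, 'z': 0.0011, 'roll': 0.1089}
{'x': 0.0006, 'y': 0.0004, 'z': 0.0015, 'roll': 0.1461}
{'x': 0.0007, 'y': 0.0005, 'z': 0.0018, 'roll': 0.1834}
{'x': 0.0009, 'y': 0.0005, 'z': 0.0022, 'roll': 0.2206}
{'x': 0.001, 'y': 0.0006, 'z': 0.0026, 'roll': 0.2577}
{'x': 0.0012, 'y': 0.0007, 'z': 0.0029, 'roll': 0.2944}
```

View pics/w3.png

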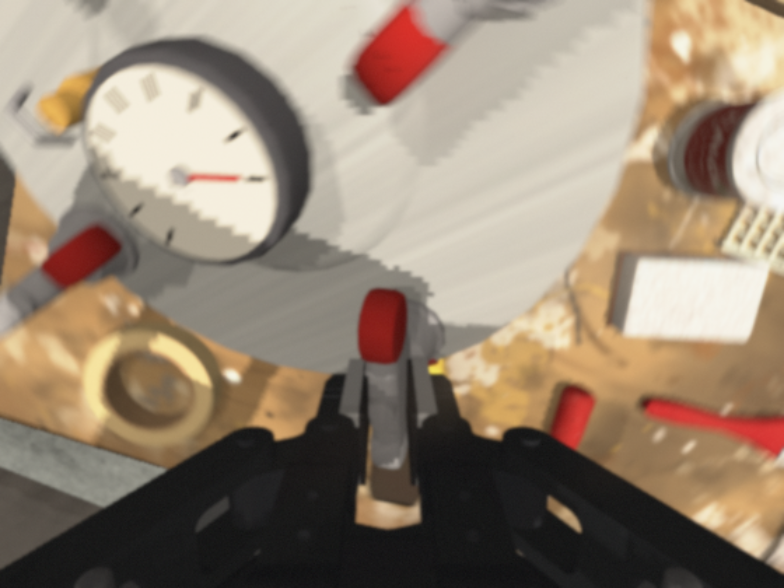

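Emit:
servo_tool --targets '[{"hand": 1,"x": 0,"y": 0,"z": 0,"roll": 0.036},{"hand": 1,"x": 0,"y": 0,"z": 0.001,"roll": 0.072},{"hand": 1,"x": 0.001,"y": 0,"z": 0.001,"roll": 0.109},{"hand": 1,"x": 0.001,"y": 0,"z": 0.001,"roll": 0.146},{"hand": 1,"x": 0.001,"y": 0.001,"z": 0.002,"roll": 0.183},{"hand": 1,"x": 0.001,"y": 0.001,"z": 0.002,"roll": 0.22},{"hand": 1,"x": 0.001,"y": 0.001,"z": 0.003,"roll": 0.257},{"hand": 1,"x": 0.001,"y": 0.001,"z": 0.003,"roll": 0.294},{"hand": 1,"x": 0.001,"y": 0.001,"z": 0.003,"roll": 0.294}]'

```text
time: 5.22
tool_pos: [0.4676, -0.2239, 0.2192]
tcp_rot: [-2.778, 1.452, 0.002]
wrist_force: [-3.7, 10.9, 7.9]
width: 0.121
grip_force: 60.1
```

```bash
python3 turn.py O 1.45 1.6 1
```

```text
t 5.22 pos [ 0.4676 -0.2239  0.2192] az -55.19 q6 116.4 tz [ 0.002  0.007 -1.   ] F [-3.7 10.9  7.9] T [ 2.49 -0.32  0.43] w 0.121 g 60.1
az-bar -0.19 pos-bar [ 0.0003  0.0022 -0.0065]
{'x': 0.0002, 'y': -0.0001, 'z': 0.0005, 'roll': 0.0509}
```

Emit:
servo_tool --targets '[{"hand": 0.2,"x": 0,"y": 0,"z": 0,"roll": 0},{"hand": 0.2,"x": 0,"y": 0,"z": 0,"roll": 0},{"hand": 0.2,"x": 0,"y": 0,"z": -0.04,"roll": 0},{"hand": 0.2,"x": 0,"y": 0,"z": -0.1,"roll": -0.03},{"hand": 0.2,"x": 0,"y": 0,"z": -0.1,"roll": -0.3},{"hand": 0.2,"x": 0,"y": 0,"z": -0.1,"roll": -0.3},{"hand": 0.2,"x": 0,"y": 0,"z": -0.1,"roll": -0.3},{"hand": 0.2,"x": 0,"y": 0,"z": -0.1,"roll": -0.3},{"hand": 0.2,"x": 0,"y": 0,"z": -0.1,"roll": -0.3},{"hand": 0.2,"x": 0,"y": 0,"z": -0.1,"roll": -0.3}]'

```text
time: 6.05
tool_pos: [0.4674, -0.228, 0.2679]
tcp_rot: [3.136, -0.171, 0.002]
wrist_force: [-0.4, 0.3, 0.9]
width: 0.402
grip_force: 0.0
```

Emit:
servo_tool --targets '[{"hand": 0.2,"x": 0,"y": 0,"z": 0,"roll": -0.8},{"hand": 0.2,"x": 0,"y": 0,"z": 0,"roll": -0.8},{"hand": 0.2,"x": 0,"y": 0,"z": 0,"roll": -0.8},{"hand": 0.2,"x": 0,"y": 0,"z": 0,"roll": -0.8},{"hand": 0.2,"x": 0,"y": 0,"z": 0,"roll": -0.8},{"hand": 0.2,"x": 0,"y": 0,"z": 0,"roll": -0.8},{"hand": 0.2,"x": 0,"y": 0,"z": 0,"roll": -0.8},{"hand": 0.2,"x": 0,"y": 0,"z": 0,"roll": -0.8},{"hand": 0.2,"x": 0,"y": 0,"z": 0,"roll": -0.8},{"hand": 0.2,"x": 0,"y": 0,"z": 0,"roll": -0.8}]'

```text
time: 6.88
tool_pos: [0.4673, -0.228, 0.2679]
tcp_rot: [2.643, 1.696, 0.0]
wrist_force: [-0.3, 0.1, 0.7]
width: 0.402
grip_force: 0.0
```

```bash
cat > go.py <<'E'
import sys
from h import *
rep();v=np.load('fit2.npy');i="HLOR".index(sys.argv[1]);t=float(sys.argv[2]);fl=float(sys.argv[3]);up=float(sys.argv[4])
print({k:float(x) for k,x in to(nut(v,i,t)+[0,0,up],baraz(v,i,t)+fl).items()})
E
python3 go.py O 1.45 180 -.007
```

```text
t 6.88 pos [ 0.4673 -0.228   0.2679] az 65.39 q6 -4.1 tz [ 0.001 -0.001 -1.   ] F [-0.3  0.1  0.7] T [ 0.02 -0.02 -0.03] w 0.402 g 0.0
{'x': 0.0033, 'y': -0.0015, 'z': 0.0983, 'roll': -0.3312}
```

Emit:
servo_tool --targets '[{"hand": 0.2,"x": 0.003,"y": -0.0015,"z": 0,"roll": -0.331},{"hand": 0.2,"x": 0.003,"y": -0.0015,"z": 0,"roll": -0.331},{"hand": 0.2,"x": 0.003,"y": -0.0015,"z": 0,"roll": -0.331},{"hand": 0.2,"x": 0.003,"y": -0.0015,"z": 0,"roll": -0.331},{"hand": 0.2,"x": 0.003,"y": -0.0015,"z": 0,"roll": -0.331},{"hand": 0.2,"x": 0.003,"y": -0.0015,"z": 0,"roll": -0.331},{"hand": 0.2,"x": 0.003,"y": -0.0015,"z": 0,"roll": -0.331},{"hand": 0.2,"x": 0.003,"y": -0.0015,"z": 0,"roll": -0.331},{"hand": 0.2,"x": 0.003,"y": -0.0015,"z": 0,"roll": -0.331},{"hand": 0.2,"x": 0.003,"y": -0.0015,"z": 0,"roll": -0.331}]'

```text
time: 7.72
tool_pos: [0.4673, -0.2262, 0.2679]
tcp_rot: [1.458, 2.781, -0.001]
wrist_force: [0.3, 0.3, 1.2]
width: 0.4
grip_force: 0.0
```

Emit:
servo_tool --targets '[{"hand": 0.2,"x": 0,"y": 0,"z": 0.04,"roll": 0},{"hand": 0.2,"x": 0,"y": 0,"z": 0.07,"roll": 0},{"hand": 0.2,"x": 0,"y": 0,"z": 0.09,"roll": 0},{"hand": 0.2,"x": 0,"y": 0,"z": 0.098,"roll": 0},{"hand": 0.2,"x": 0,"y": 0,"z": 0.098,"roll": 0},{"hand": 1,"x": 0,"y": 0,"z": 0.098,"roll": 0},{"hand": 1,"x": 0,"y": 0,"z": 0.098,"roll": 0},{"hand": 1,"x": 0,"y": 0,"z": 0.098,"roll": 0},{"hand": 1,"x": 0,"y": 0,"z": 0.098,"roll": 0},{"hand": 1,"x": 0,"y": 0,"z": 0.098,"roll": 0}]'

```text
time: 8.55
tool_pos: [0.4679, -0.2258, 0.2196]
tcp_rot: [1.458, 2.78, 0.001]
wrist_force: [1.4, 1.2, 2.5]
width: 0.135
grip_force: 34.0
```

```bash
python3 turn.py O 1.45 2.3 8; python3 turn.py O 2.3 3.18 9
```

```text
t 8.55 pos [ 0.4679 -0.2258  0.2196] az 124.64 q6 -63.2 tz [ 0.002 -0.001 -1.   ] F [1.4 1.2 2.5] T [ 0.3  -0.44  0.16] w 0.135 g 34.0
az-bar -0.36 pos-bar [ 0.0006  0.0004 -0.0061]
{'x': -0.0002, 'y': 0.0001, 'z': 0.0004, 'roll': 0.0362}
{'x': -0.0003, 'y': 0.0001, 'z': 0.0007, 'roll': 0.0718}
{'x': -0.0005, 'y': 0.0002, 'z': 0.0011, 'roll': 0.1067}
{'x': -0.0006, 'y': 0.0002, 'z': 0.0015, 'roll': 0.1409}
{'x': -0.0008, 'y': 0.0003, 'z': 0.0018, 'roll': 0.1744}
{'x': -0.001, 'y': 0.0004, 'z': 0.0022, 'roll': 0.2072}
{'x': -0.0011, 'y': 0.0004, 'z': 0.0026, 'roll': 0.2394}
{'x': -0.0013, 'y': 0.0005, 'z': 0.0029, 'roll': 0.2711}
t 8.55 pos [ 0.4679 -0.2258  0.2196] az 124.64 q6 -63.2 tz [ 0.002 -0.001 -1.   ] F [1.4 1.2 2.5] T [ 0.3  -0.44  0.16] w 0.135 g 34.0
az-bar 48.44 pos-bar [-0.      0.0008 -0.0047]
{'x': -0.0001, 'y': 0.0001, 'z': 0.0003, 'roll': 0.0288}
{'x': -0.0001, 'y': 0.0003, 'z': 0.0007, 'roll': 0.0573}
{'x': -0.0002, 'y': 0.0004, 'z': 0.001, 'roll': 0.0856}
{'x': -0.0002, 'y': 0.0006, 'z': 0.0014, 'roll': 0.1138}
{'x': -0.0003, 'y': 0.0007, 'z': 0.0017, 'roll': 0.142}
{'x': -0.0003, 'y': 0.0009, 'z': 0.002, 'roll': 0.1704}
{'x': -0.0004, 'y': 0.001, 'z': 0.0024, 'roll': 0.1989}
{'x': -0.0004, 'y': 0.0012, 'z': 0.0027, 'roll': 0.2277}
{'x': -0.0005, 'y': 0.0013, 'z': 0.003, 'roll': 0.2569}
```

Emit:
servo_tool --targets '[{"hand": 1,"x": 0,"y": 0,"z": 0,"roll": 0.036},{"hand": 1,"x": 0,"y": 0,"z": 0.001,"roll": 0.072},{"hand": 1,"x": 0,"y": 0,"z": 0.001,"roll": 0.107},{"hand": 1,"x": -0.001,"y": 0,"z": 0.001,"roll": 0.141},{"hand": 1,"x": -0.001,"y": 0,"z": 0.002,"roll": 0.174},{"hand": 1,"x": -0.001,"y": 0,"z": 0.002,"roll": 0.207},{"hand": 1,"x": -0.001,"y": 0,"z": 0.003,"roll": 0.239},{"hand": 1,"x": -0.001,"y": 0,"z": 0.003,"roll": 0.271}]' --grip_force 45

```text
time: 9.22
tool_pos: [0.469, -0.226, 0.2198]
tcp_rot: [2.479, 1.924, 0.005]
wrist_force: [-1.9, 3.9, 6.4]
width: 0.128
grip_force: 93.7
```

```bash
python3 turn.py O 2.3 3.18 1
```

```text
t 9.22 pos [ 0.469  -0.226   0.2198] az 75.63 q6 -14.2 tz [ 0.005 -0.001 -1.   ] F [-1.9  3.9  6.4] T [ 0.85 -0.99  0.56] w 0.128 g 93.7
az-bar -0.58 pos-bar [ 0.0011  0.0005 -0.0044]
{'x': -0.0005, 'y': 0.0013, 'z': 0.003, 'roll': 0.2569}
```

Emit:
servo_tool --targets '[{"hand": 1,"x": 0,"y": 0,"z": 0,"roll": 0.029},{"hand": 1,"x": 0,"y": 0,"z": 0.001,"roll": 0.057},{"hand": 1,"x": 0,"y": 0,"z": 0.001,"roll": 0.086},{"hand": 1,"x": 0,"y": 0.001,"z": 0.001,"roll": 0.114},{"hand": 1,"x": 0,"y": 0.001,"z": 0.002,"roll": 0.142},{"hand": 1,"x": 0,"y": 0.001,"z": 0.002,"roll": 0.17},{"hand": 1,"x": 0,"y": 0.001,"z": 0.002,"roll": 0.199},{"hand": 1,"x": 0,"y": 0.001,"z": 0.003,"roll": 0.23},{"hand": 1,"x": 0,"y": 0.001,"z": 0.003,"roll": 0.255},{"hand": 1,"x": 0,"y": 0.001,"z": 0.003,"roll": 0.255}]'

```text
time: 10.05
tool_pos: [0.4659, -0.228, 0.2197]
tcp_rot: [3.033, 0.807, -0.006]
wrist_force: [-15.2, 0.4, 19.0]
width: 0.131
grip_force: 71.7
```

```bash
python3 turn.py O 3.17 3.2 1;python3 -c "
from h import *
cv2.imwrite('pics/w4.png',read_camera('wrist')[:,:,::-1])"
```

```text
t 10.05 pos [ 0.4659 -0.228   0.2197] az 29.8 q6 31.7 tz [-0.003 -0.004 -1.   ] F [-15.2   0.4  19. ] T [-0.28  1.73  0.14] w 0.131 g 71.7
az-bar -0.72 pos-bar [-0.0026 -0.0011 -0.0031]
{'x': 0.0, 'y': 0.0, 'z': 0.0001, 'roll': 0.009}
```

Emit:
servo_tool --targets '[{"hand": 0.2,"x": 0,"y": 0,"z": 0,"roll": 0},{"hand": 0.2,"x": 0,"y": 0,"z": 0,"roll": 0},{"hand": 0.2,"x": 0,"y": 0,"z": -0.06,"roll": 0},{"hand": 0.2,"x": 0,"y": 0,"z": -0.12,"roll": 0},{"hand": 0.2,"x": 0,"y": 0,"z": -0.2,"roll": 0},{"hand": 0.2,"x": 0,"y": 0,"z": -0.24,"roll": 0},{"hand": 0.2,"x": 0,"y": 0,"z": -0.24,"roll": 0}]'

```text
time: 10.68
tool_pos: [0.4704, -0.2276, 0.342]
tcp_rot: [3.028, 0.81, 0.012]
wrist_force: [0.7, -0.1, 0.2]
width: 0.402
grip_force: 0.0
```

```bash
cat > look.py <<'E'
import sys
from h import *
rep();v=np.load('fit2.npy');s=now()[0];im=read_camera("wrist")[:,:,::-1].copy();C=cam("wrist",s);cv2.imwrite(f"pics/{sys.argv[1]}_raw.png",im)
np.save(sys.argv[1]+'_pose.npy',np.r_[s["tool_pos"],s["tcp_rot"]])
th=[3.14]+[float(a) for a in sys.argv[2:5]]
im=cv2.resize(im,None,fx=1.4,fy=1.4,interpolation=cv2.INTER_CUBIC)
for i in range(4):
  for sg in (1,-1):
    u=proj(C,nut(v,i,th[i],s=sg*.031))[0]*1.4
    print("HLOR"[i],sg,u.round(0));cv2.circle(im,tuple(int(a) for a in u),2,(255,0,255),-1)
cv2.imwrite(f"pics/{sys.argv[1]}.png",im)
E
python3 look.py w5 0 3.17 -.17; python3 go.py L -.011 0 .07
```

```text
t 10.68 pos [ 0.4704 -0.2276  0.342 ] az 29.96 q6 31.5 tz [ 0.009 -0.005 -1.   ] F [ 0.7 -0.1  0.2] T [ 0.02 -0.    0.04] w 0.402 g 0.0
H 1 [ 365. -172.]
H -1 [373.  16.]
L 1 [281. 140.]
L -1 [190. 137.]
O 1 [385. 336.]
O -1 [384. 242.]
R 1 [483. 158.]
R -1 [637. 137.]
t 10.73 pos [ 0.4694 -0.2271  0.3389] az 29.95 q6 31.5 tz [ 0.006 -0.003 -1.   ] F [ 0.4  0.8 -0.2] T [-0.02 -0.07  0.01] w 0.398 g 0.0
{'x': 0.1697, 'y': -0.1689, 'z': 0.1143, 'roll': 0.5093}
```

View pics/w5.png

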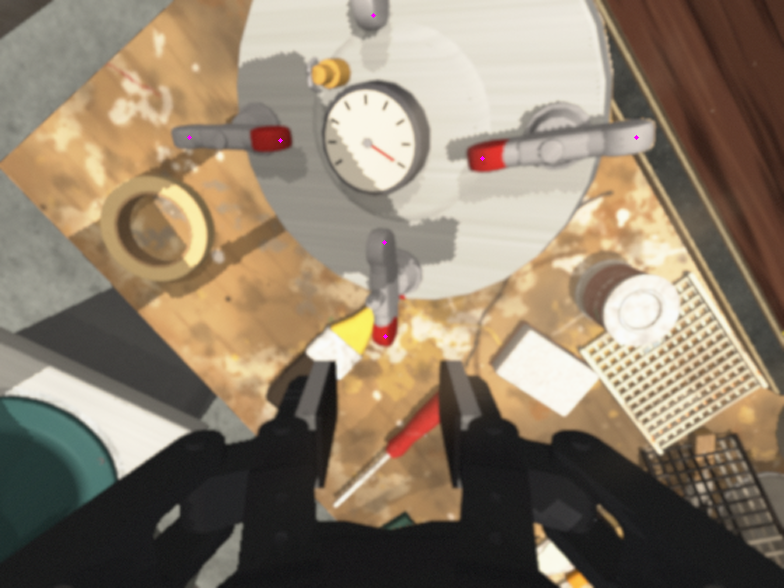

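```bash
python3 go.py L 0 180 .04; python3 go.py L 0 180 -.008
```

```text
t 10.73 pos [ 0.4694 -0.2271  0.3389] az 29.95 q6 31.5 tz [ 0.006 -0.003 -1.   ] F [ 0.4  0.8 -0.2] T [-0.02 -0.07  0.01] w 0.398 g 0.0
{'x': 0.1697, 'y': -0.1689, 'z': 0.1743, 'roll': -0.487}
t 10.73 pos [ 0.4694 -0.2271  0.3389] az 29.95 q6 31.5 tz [ 0.006 -0.003 -1.   ] F [ 0.4  0.8 -0.2] T [-0.02 -0.07  0.01] w 0.398 g 0.0
{'x': 0.1697, 'y': -0.1689, 'z': 0.2703, 'roll': -0.487}
```

Emit:
servo_tool --targets '[{"hand": 0.2,"x": 0.17,"y": -0.169,"z": 0,"roll": -0.487},{"hand": 0.2,"x": 0.17,"y": -0.169,"z": 0,"roll": -0.487},{"hand": 0.2,"x": 0.17,"y": -0.169,"z": 0,"roll": -0.487},{"hand": 0.2,"x": 0.17,"y": -0.169,"z": 0,"roll": -0.487},{"hand": 0.2,"x": 0.17,"y": -0.169,"z": 0,"roll": -0.487},{"hand": 0.2,"x": 0.17,"y": -0.169,"z": 0.05,"roll": -0.487},{"hand": 0.2,"x": 0.17,"y": -0.169,"z": 0.1,"roll": -0.487},{"hand": 0.2,"x": 0.17,"y": -0.169,"z": 0.1,"roll": -0.487},{"hand": 0.2,"x": 0.17,"y": -0.169,"z": 0.1,"roll": -0.487},{"hand": 0.2,"x": 0.17,"y": -0.169,"z": 0.1,"roll": -0.487}]'

```text
time: 11.57
tool_pos: [0.4977, -0.11, 0.282]
tcp_rot: [-1.975, -2.437, 0.004]
wrist_force: [-0.2, 0.7, -0.4]
width: 0.402
grip_force: 0.0
```

```bash
python3 go.py L 0 180 -.009
```

```text
t 11.57 pos [ 0.4977 -0.11    0.282 ] az 101.94 q6 -27.2 tz [-0.005  0.001 -1.   ] F [-0.2  0.7 -0.4] T [ 0.03 -0.02 -0.02] w 0.402 g 0.0
{'x': -0.0042, 'y': 0.0054, 'z': 0.1587, 'roll': -0.087}
```

Emit:
servo_tool --targets '[{"hand": 0.2,"x": 0,"y": 0,"z": 0,"roll": -0.087},{"hand": 0.2,"x": 0,"y": 0,"z": 0,"roll": -0.087},{"hand": 0.2,"x": 0,"y": 0,"z": 0,"roll": -0.087},{"hand": 0.2,"x": 0,"y": 0,"z": 0,"roll": -0.087},{"hand": 0.2,"x": 0,"y": 0,"z": 0,"roll": -0.087}]'

```text
time: 11.98
tool_pos: [0.4987, -0.1104, 0.2843]
tcp_rot: [-1.639, -2.678, 0.001]
wrist_force: [0.3, 0.2, 0.6]
width: 0.404
grip_force: 0.0
```

```bash
python3 go.py L 0 180 -.009
```

```text
t 11.98 pos [ 0.4987 -0.1104  0.2843] az 117.07 q6 -42.3 tz [-0.002  0.    -1.   ] F [0.3 0.2 0.6] T [-0.   -0.03  0.03] w 0.404 g 0.0
{'x': -0.0038, 'y': 0.0026, 'z': 0.1632, 'roll': -0.003}
```

Emit:
servo_tool --targets '[{"hand": 0.2,"x": -0.0035,"y": 0.002,"z": 0.04,"roll": -0.003},{"hand": 0.2,"x": -0.0035,"y": 0.002,"z": 0.08,"roll": -0.003},{"hand": 0.2,"x": -0.0035,"y": 0.002,"z": 0.12,"roll": -0.003},{"hand": 0.2,"x": -0.0035,"y": 0.002,"z": 0.145,"roll": -0.003},{"hand": 0.2,"x": -0.0035,"y": 0.002,"z": 0.16,"roll": -0.003},{"hand": 0.2,"x": -0.0035,"y": 0.002,"z": 0.163,"roll": -0.003},{"hand": 0.2,"x": -0.0035,"y": 0.002,"z": 0.163,"roll": -0.003}]'

```text
time: 12.57
tool_pos: [0.5009, -0.1116, 0.2038]
tcp_rot: [-1.624, -2.689, 0.0]
wrist_force: [0.1, -0.1, 0.0]
width: 0.402
grip_force: 0.0
```

```bash
python3 turn.py L 0 0.9 9
```

```text
t 12.57 pos [ 0.5009 -0.1116  0.2038] az 117.74 q6 -43.1 tz [-0.001  0.    -1.   ] F [ 0.1 -0.1  0. ] T [0.   0.04 0.02] w 0.402 g 0.0
az-bar 0.14 pos-bar [ 0.0001 -0.0001 -0.0079]
{'x': -0.0001, 'y': 0.0001, 'z': 0.0003, 'roll': 0.0334}
{'x': -0.0003, 'y': 0.0002, 'z': 0.0007, 'roll': 0.0662}
{'x': -0.0004, 'y': 0.0002, 'z': 0.001, 'roll': 0.0984}
{'x': -0.0006, 'y': 0.0003, 'z': 0.0014, 'roll': 0.13}
{'x': -0.0007, 'y': 0.0004, 'z': 0.0017, 'roll': 0.161}
{'x': -0.0009, 'y': 0.0005, 'z': 0.0021, 'roll': 0.1914}
{'x': -0.001, 'y': 0.0005, 'z': 0.0024, 'roll': 0.2213}
{'x': -0.0011, 'y': 0.0006, 'z': 0.0028, 'roll': 0.2509}
{'x': -0.0013, 'y': 0.0007, 'z': 0.0031, 'roll': 0.2801}
```

Perfectly aligned. Close and turn.

Emit:
servo_tool --targets '[{"hand": 1,"x": 0,"y": 0,"z": 0,"roll": 0},{"hand": 1,"x": 0,"y": 0,"z": 0,"roll": 0},{"hand": 1,"x": 0,"y": 0,"z": 0,"roll": 0},{"hand": 1,"x": 0,"y": 0,"z": 0,"roll": 0},{"hand": 1,"x": 0,"y": 0,"z": 0,"roll": 0}]' --grip_force 40

```text
time: 12.98
tool_pos: [0.5019, -0.1119, 0.2055]
tcp_rot: [1.622, 2.688, 0.001]
wrist_force: [-1.8, -1.0, 5.2]
width: 0.14
grip_force: 38.5
```

Emit:
servo_tool --targets '[{"hand": 1,"x": 0,"y": 0,"z": 0,"roll": 0.033},{"hand": 1,"x": 0,"y": 0,"z": 0.001,"roll": 0.066},{"hand": 1,"x": 0,"y": 0,"z": 0.001,"roll": 0.098},{"hand": 1,"x": -0.001,"y": 0,"z": 0.001,"roll": 0.13},{"hand": 1,"x": -0.001,"y": 0,"z": 0.002,"roll": 0.161},{"hand": 1,"x": -0.001,"y": 0,"z": 0.002,"roll": 0.191},{"hand": 1,"x": -0.001,"y": 0.001,"z": 0.002,"roll": 0.221},{"hand": 1,"x": -0.001,"y": 0.001,"z": 0.003,"roll": 0.251},{"hand": 1,"x": -0.001,"y": 0.001,"z": 0.003,"roll": 0.28}]'

```text
time: 13.73
tool_pos: [0.5021, -0.1131, 0.2049]
tcp_rot: [2.614, 1.736, -0.0]
wrist_force: [-7.3, -4.5, 9.0]
width: 0.144
grip_force: 92.9
```

```bash
python3 turn.py L 0.9 1.7 8; python3 turn.py L 1.7 2.5 8|tail -8;python3 turn.py L 2.5 3.18 7|tail -7
```

```text
t 13.73 pos [ 0.5021 -0.1131  0.2049] az 67.19 q6 7.5 tz [ 0.002 -0.003 -1.   ] F [-7.3 -4.5  9. ] T [-0.59 -0.11  0.59] w 0.144 g 92.9
az-bar -0.0 pos-bar [ 0.0007 -0.0012 -0.0052]
{'x': -0.0, 'y': 0.0002, 'z': 0.0003, 'roll': 0.029}
{'x': -0.0001, 'y': 0.0003, 'z': 0.0007, 'roll': 0.0579}
{'x': -0.0001, 'y': 0.0005, 'z': 0.001, 'roll': 0.0867}
{'x': -0.0001, 'y': 0.0006, 'z': 0.0014, 'roll': 0.1157}
{'x': -0.0002, 'y': 0.0008, 'z': 0.0017, 'roll': 0.1448}
{'x': -0.0002, 'y': 0.0009, 'z': 0.0021, 'roll': 0.1742}
{'x': -0.0002, 'y': 0.0011, 'z': 0.0024, 'roll': 0.204}
{'x': -0.0003, 'y': 0.0013, 'z': 0.0028, 'roll': 0.2343}
{'x': 0.0001, 'y': 0.0001, 'z': 0.0003, 'roll': 0.0308}
{'x': 0.0002, 'y': 0.0003, 'z': 0.0007, 'roll': 0.0621}
{'x': 0.0002, 'y': 0.0004, 'z': 0.001, 'roll': 0.0941}
{'x': 0.0003, 'y': 0.0006, 'z': 0.0014, 'roll': 0.1267}
{'x': 0.0004, 'y': 0.0007, 'z': 0.0017, 'roll': 0.1599}
{'x': 0.0005, 'y': 0.0008, 'z': 0.0021, 'roll': 0.1937}
{'x': 0.0006, 'y': 0.001, 'z': 0.0024, 'roll': 0.228}
{'x': 0.0007, 'y': 0.0011, 'z': 0.0028, 'roll': 0.2627}
{'x': 0.0002, 'y': 0.0, 'z': 0.0003, 'roll': 0.034}
{'x': 0.0003, 'y': 0.0001, 'z': 0.0007, 'roll': 0.0681}
{'x': 0.0005, 'y': 0.0001, 'z': 0.001, 'roll': 0.1022}
{'x': 0.0006, 'y': 0.0001, 'z': 0.0013, 'roll': 0.1361}
{'x': 0.0008, 'y': 0.0002, 'z': 0.0017, 'roll': 0.1698}
{'x': 0.0009, 'y': 0.0002, 'z': 0.002, 'roll': 0.203}
{'x': 0.0011, 'y': 0.0002, 'z': 0.0024, 'roll': 0.2359}
```

Emit:
servo_tool --targets '[{"hand": 1,"x": 0,"y": 0,"z": 0,"roll": 0.029},{"hand": 1,"x": 0,"y": 0,"z": 0.001,"roll": 0.058},{"hand": 1,"x": 0,"y": 0,"z": 0.001,"roll": 0.087},{"hand": 1,"x": 0,"y": 0.001,"z": 0.001,"roll": 0.116},{"hand": 1,"x": 0,"y": 0.001,"z": 0.002,"roll": 0.145},{"hand": 1,"x": 0,"y": 0.001,"z": 0.002,"roll": 0.174},{"hand": 1,"x": 0,"y": 0.001,"z": 0.002,"roll": 0.204},{"hand": 1,"x": 0,"y": 0.001,"z": 0.003,"roll": 0.234}]'

```text
time: 14.4
tool_pos: [0.4995, -0.1132, 0.204]
tcp_rot: [3.066, 0.68, -0.008]
wrist_force: [-17.8, 1.2, 21.7]
width: 0.139
grip_force: 68.0
```

Emit:
servo_tool --targets '[{"hand": 1,"x": 0,"y": 0,"z": 0,"roll": 0.031},{"hand": 1,"x": 0,"y": 0,"z": 0.001,"roll": 0.062},{"hand": 1,"x": 0,"y": 0,"z": 0.001,"roll": 0.094},{"hand": 1,"x": 0,"y": 0.001,"z": 0.001,"roll": 0.127},{"hand": 1,"x": 0,"y": 0.001,"z": 0.002,"roll": 0.16},{"hand": 1,"x": 0.001,"y": 0.001,"z": 0.002,"roll": 0.194},{"hand": 1,"x": 0.001,"y": 0.001,"z": 0.002,"roll": 0.228},{"hand": 1,"x": 0.001,"y": 0.001,"z": 0.003,"roll": 0.263}]'

```text
time: 15.07
tool_pos: [0.5006, -0.1112, 0.2012]
tcp_rot: [-3.081, 0.61, 0.007]
wrist_force: [-11.1, 6.7, 15.9]
width: 0.123
grip_force: 39.0
```

```bash
python3 turn.py L 2.5 3.18 1
```

```text
t 15.07 pos [ 0.5006 -0.1112  0.2012] az -22.38 q6 97.0 tz [-0.004  0.002 -1.   ] F [-11.1   6.7  15.9] T [0.69 1.57 0.01] w 0.123 g 39.0
az-bar -0.12 pos-bar [-0.0019  0.0015 -0.0061]
{'x': 0.0011, 'y': 0.0002, 'z': 0.0024, 'roll': 0.2359}
```

Emit:
servo_tool --targets '[{"hand": 1,"x": 0,"y": 0,"z": 0,"roll": 0.034},{"hand": 1,"x": 0,"y": 0,"z": 0.001,"roll": 0.068},{"hand": 1,"x": 0,"y": 0,"z": 0.001,"roll": 0.102},{"hand": 1,"x": 0.001,"y": 0,"z": 0.001,"roll": 0.136},{"hand": 1,"x": 0.001,"y": 0,"z": 0.002,"roll": 0.17},{"hand": 1,"x": 0.001,"y": 0,"z": 0.002,"roll": 0.203},{"hand": 1,"x": 0.001,"y": 0,"z": 0.002,"roll": 0.234},{"hand": 1,"x": 0.001,"y": 0,"z": 0.002,"roll": 0.234}]'

```text
time: 15.73
tool_pos: [0.5029, -0.1093, 0.2003]
tcp_rot: [-2.654, 1.671, 0.005]
wrist_force: [-7.1, 10.2, 11.3]
width: 0.119
grip_force: 79.7
```

```bash
python3 turn.py L 3.17 3.2 1
```

```text
t 15.73 pos [ 0.5029 -0.1093  0.2003] az -64.41 q6 139.0 tz [-0.     0.006 -1.   ] F [-7.1 10.2 11.3] T [2.39 0.12 0.59] w 0.119 g 79.7
az-bar -0.29 pos-bar [ 0.      0.0037 -0.0059]
{'x': 0.0, 'y': -0.0, 'z': 0.0001, 'roll': 0.01}
```

Emit:
servo_tool --targets '[{"hand": 0.2,"x": 0,"y": 0,"z": 0,"roll": 0},{"hand": 0.2,"x": 0,"y": 0,"z": 0,"roll": 0},{"hand": 0.2,"x": 0,"y": 0,"z": -0.06,"roll": 0},{"hand": 0.2,"x": 0,"y": 0,"z": -0.12,"roll": 0},{"hand": 0.2,"x": 0,"y": 0,"z": -0.2,"roll": -0.04},{"hand": 0.2,"x": 0,"y": 0,"z": -0.28,"roll": -0.08},{"hand": 0.2,"x": 0,"y": 0,"z": -0.34,"roll": -0.3},{"hand": 0.2,"x": 0.316,"y": 0,"z": -0.34,"roll": -0.3},{"hand": 0.2,"x": 0.316,"y": 0,"z": -0.34,"roll": -0.3},{"hand": 0.2,"x": 0.316,"y": 0,"z": -0.34,"roll": -0.3}]'

```text
time: 16.57
tool_pos: [0.5587, -0.2264, 0.37]
tcp_rot: [3.089, -0.567, 0.005]
wrist_force: [0.5, -0.9, -0.4]
width: 0.402
grip_force: 0.0
```

```bash
python3 go.py R -.169 0 .09
```

```text
t 16.57 pos [ 0.5587 -0.2264  0.37  ] az -20.81 q6 86.4 tz [ 0.003 -0.002 -1.   ] F [ 0.5 -0.9 -0.4] T [ 0.   -0.02  0.01] w 0.402 g 0.0
{'x': 0.045, 'y': 0.0352, 'z': 0.0069, 'roll': -0.8267}
```

Emit:
servo_tool --targets '[{"hand": 0.2,"x": 0.045,"y": 0.035,"z": 0,"roll": -0.82},{"hand": 0.2,"x": 0.045,"y": 0.035,"z": 0,"roll": -0.82},{"hand": 0.2,"x": 0.045,"y": 0.035,"z": 0,"roll": -0.82},{"hand": 0.2,"x": 0.045,"y": 0.035,"z": 0,"roll": -0.82},{"hand": 0.2,"x": 0.045,"y": 0.035,"z": 0,"roll": -0.82},{"hand": 0.2,"x": 0.045,"y": 0.035,"z": 0,"roll": -0.82},{"hand": 0.2,"x": 0.045,"y": 0.035,"z": 0,"roll": -0.82},{"hand": 0.2,"x": 0.045,"y": 0.035,"z": 0,"roll": -0.82},{"hand": 0.2,"x": 0.045,"y": 0.035,"z": 0,"roll": -0.82},{"hand": 0.2,"x": 0.045,"y": 0.035,"z": 0,"roll": -0.82}]'

```text
time: 17.4
tool_pos: [0.5723, -0.2499, 0.3678]
tcp_rot: [-2.839, -1.345, 0.001]
wrist_force: [0.1, 0.2, -0.4]
width: 0.396
grip_force: 0.0
```

Emit:
servo_tool --targets '[{"hand": 0.2,"x": 0,"y": 0,"z": 0,"roll": 0}]'

```text
time: 17.48
tool_pos: [0.5722, -0.2498, 0.3678]
tcp_rot: [-2.841, -1.341, 0.001]
wrist_force: [0.3, 0.6, 0.2]
width: 0.397
grip_force: 0.0
```

```bash
python3 go.py R -.169 0 .02
```

```text
t 17.48 pos [ 0.5722 -0.2498  0.3678] az 50.54 q6 13.6 tz [-0.001 -0.    -1.   ] F [0.3 0.6 0.2] T [ 0.04 -0.02 -0.01] w 0.397 g 0.0
{'x': 0.0001, 'y': 0.0032, 'z': 0.1426, 'roll': -0.4303}
```

Emit:
servo_tool --targets '[{"hand": 0.2,"x": 0,"y": 0.003,"z": 0,"roll": -0.43},{"hand": 0.2,"x": 0,"y": 0.003,"z": 0,"roll": -0.43},{"hand": 0.2,"x": 0,"y": 0.003,"z": 0,"roll": -0.43},{"hand": 0.2,"x": 0,"y": 0.003,"z": 0,"roll": -0.43},{"hand": 0.2,"x": 0,"y": 0.003,"z": 0,"roll": -0.43},{"hand": 0.2,"x": 0,"y": 0.003,"z": 0,"roll": -0.43},{"hand": 0.2,"x": 0,"y": 0.003,"z": 0,"roll": -0.43},{"hand": 0.2,"x": 0,"y": 0.003,"z": 0,"roll": -0.43},{"hand": 0.2,"x": 0,"y": 0.003,"z": 0,"roll": -0.43},{"hand": 0.2,"x": 0,"y": 0.003,"z": 0,"roll": -0.43}]'

```text
time: 18.32
tool_pos: [0.5734, -0.2507, 0.368]
tcp_rot: [-1.52, -2.749, 0.0]
wrist_force: [-0.0, 0.2, -1.0]
width: 0.397
grip_force: 0.0
```

Emit:
servo_tool --targets '[{"hand": 0.2,"x": 0,"y": 0,"z": 0,"roll": -0.032},{"hand": 0.2,"x": 0,"y": 0,"z": 0,"roll": -0.032},{"hand": 0.2,"x": 0,"y": 0,"z": 0,"roll": -0.032}]'

```text
time: 18.57
tool_pos: [0.5734, -0.2506, 0.3681]
tcp_rot: [-1.39, -2.817, 0.0]
wrist_force: [-0.1, -0.1, 0.2]
width: 0.399
grip_force: 0.0
```

```bash
python3 go.py R -.169 0 -.009
```

```text
t 18.57 pos [ 0.5734 -0.2506  0.3681] az 127.46 q6 -63.3 tz [-0. -0. -1.] F [-0.1 -0.1  0.2] T [ 0.03  0.03 -0.06] w 0.399 g 0.0
{'x': -0.0005, 'y': -0.0, 'z': 0.2012, 'roll': -0.003}
```

Emit:
servo_tool --targets '[{"hand": 0.2,"x": 0,"y": 0,"z": 0.06,"roll": -0.003},{"hand": 0.2,"x": 0,"y": 0,"z": 0.11,"roll": -0.003},{"hand": 0.2,"x": 0,"y": 0,"z": 0.15,"roll": -0.003},{"hand": 0.2,"x": 0,"y": 0,"z": 0.17,"roll": -0.003},{"hand": 0.2,"x": 0,"y": 0,"z": 0.185,"roll": -0.003},{"hand": 0.2,"x": 0,"y": 0,"z": 0.195,"roll": -0.003},{"hand": 0.2,"x": 0,"y": 0,"z": 0.201,"roll": -0.003},{"hand": 0.2,"x": 0,"y": 0,"z": 0.201,"roll": -0.003}]'

```text
time: 19.23
tool_pos: [0.5737, -0.2506, 0.2684]
tcp_rot: [1.37, 2.826, -0.0]
wrist_force: [-0.3, 0.8, 0.3]
width: 0.4
grip_force: 0.0
```

Emit:
servo_tool --targets '[{"hand": 1,"x": 0,"y": 0,"z": 0,"roll": 0},{"hand": 1,"x": 0,"y": 0,"z": 0,"roll": 0},{"hand": 1,"x": 0,"y": 0,"z": 0,"roll": 0},{"hand": 1,"x": 0,"y": 0,"z": 0,"roll": 0},{"hand": 1,"x": 0,"y": 0,"z": 0,"roll": 0}]'

```text
time: 19.65
tool_pos: [0.5742, -0.2506, 0.2695]
tcp_rot: [1.368, 2.825, 0.001]
wrist_force: [1.0, 0.1, 5.2]
width: 0.127
grip_force: 39.2
```

```bash
python3 turn.py R -.169 0.7 9; for a in "0.7 1.6 9" "1.6 2.4 8" "2.4 3.18 8"; do python3 turn.py R $a|tail -n ${a##* };done
```

```text
t 19.65 pos [ 0.5742 -0.2506  0.2695] az 128.3 q6 -64.2 tz [ 0.003 -0.001 -1.   ] F [1.  0.1 5.2] T [ 0.33 -0.31  0.14] w 0.127 g 39.2
az-bar 0.31 pos-bar [ 0.0007  0.0002 -0.007 ]
{'x': -0.0001, 'y': 0.0, 'z': 0.0003, 'roll': 0.0331}
{'x': -0.0003, 'y': 0.0001, 'z': 0.0007, 'roll': 0.0658}
{'x': -0.0004, 'y': 0.0001, 'z': 0.001, 'roll': 0.098}
{'x': -0.0006, 'y': 0.0002, 'z': 0.0013, 'roll': 0.1295}
{'x': -0.0007, 'y': 0.0002, 'z': 0.0017, 'roll': 0.1605}
{'x': -0.0009, 'y': 0.0003, 'z': 0.002, 'roll': 0.1909}
{'x': -0.001, 'y': 0.0003, 'z': 0.0023, 'roll': 0.2208}
{'x': -0.0012, 'y': 0.0004, 'z': 0.0027, 'roll': 0.2501}
{'x': -0.0013, 'y': 0.0004, 'z': 0.003, 'roll': 0.279}
{'x': -0.0001, 'y': 0.0001, 'z': 0.0003, 'roll': 0.0295}
{'x': -0.0001, 'y': 0.0003, 'z': 0.0007, 'roll': 0.0587}
{'x': -0.0002, 'y': 0.0004, 'z': 0.001, 'roll': 0.0877}
{'x': -0.0002, 'y': 0.0006, 'z': 0.0014, 'roll': 0.1166}
{'x': -0.0003, 'y': 0.0007, 'z': 0.0017, 'roll': 0.1455}
{'x': -0.0004, 'y': 0.0009, 'z': 0.0021, 'roll': 0.1744}
{'x': -0.0004, 'y': 0.001, 'z': 0.0024, 'roll': 0.2036}
{'x': -0.0005, 'y'
[... 311 characters left out ...]
oll': 0.1244}
{'x': -0.0003, 'y': -0.0007, 'z': 0.0017, 'roll': 0.157}
{'x': -0.0004, 'y': -0.0009, 'z': 0.0021, 'roll': 0.1902}
{'x': -0.0005, 'y': -0.001, 'z': 0.0024, 'roll': 0.224}
{'x': -0.0006, 'y': -0.0012, 'z': 0.0028, 'roll': 0.2583}
{'x': -0.0001, 'y': -0.0, 'z': 0.0003, 'roll': 0.0338}
{'x': -0.0003, 'y': -0.0001, 'z': 0.0007, 'roll': 0.0679}
{'x': -0.0004, 'y': -0.0001, 'z': 0.001, 'roll': 0.1021}
{'x': -0.0006, 'y': -0.0002, 'z': 0.0014, 'roll': 0.1364}
{'x': -0.0007, 'y': -0.0002, 'z': 0.0017, 'roll': 0.1704}
{'x': -0.0009, 'y': -0.0003, 'z': 0.002, 'roll': 0.2042}
{'x': -0.001, 'y': -0.0003, 'z': 0.0024, 'roll': 0.2376}
{'x': -0.0012, 'y': -0.0004, 'z': 0.0027, 'roll': 0.2705}
```

Emit:
servo_tool --targets '[{"hand": 1,"x": 0,"y": 0,"z": 0,"roll": 0.033},{"hand": 1,"x": 0,"y": 0,"z": 0.001,"roll": 0.066},{"hand": 1,"x": 0,"y": 0,"z": 0.001,"roll": 0.098},{"hand": 1,"x": -0.001,"y": 0,"z": 0.001,"roll": 0.13},{"hand": 1,"x": -0.001,"y": 0,"z": 0.002,"roll": 0.16},{"hand": 1,"x": -0.001,"y": 0,"z": 0.002,"roll": 0.191},{"hand": 1,"x": -0.001,"y": 0,"z": 0.002,"roll": 0.221},{"hand": 1,"x": -0.001,"y": 0,"z": 0.003,"roll": 0.25},{"hand": 1,"x": -0.001,"y": 0,"z": 0.003,"roll": 0.279}]'

```text
time: 20.4
tool_pos: [0.5755, -0.2504, 0.2694]
tcp_rot: [2.44, 1.973, 0.006]
wrist_force: [-9.0, -5.0, 20.2]
width: 0.132
grip_force: 105.0
```

Emit:
servo_tool --targets '[{"hand": 1,"x": 0,"y": 0,"z": 0,"roll": 0.03},{"hand": 1,"x": 0,"y": 0,"z": 0.001,"roll": 0.059},{"hand": 1,"x": 0,"y": 0,"z": 0.001,"roll": 0.088},{"hand": 1,"x": 0,"y": 0.001,"z": 0.001,"roll": 0.117},{"hand": 1,"x": 0,"y": 0.001,"z": 0.002,"roll": 0.146},{"hand": 1,"x": 0,"y": 0.001,"z": 0.002,"roll": 0.174},{"hand": 1,"x": 0,"y": 0.001,"z": 0.002,"roll": 0.204},{"hand": 1,"x": 0,"y": 0.001,"z": 0.003,"roll": 0.233},{"hand": 1,"x": 0,"y": 0.001,"z": 0.003,"roll": 0.263}]'

```text
time: 21.15
tool_pos: [0.5715, -0.2536, 0.2692]
tcp_rot: [3.026, 0.825, -0.007]
wrist_force: [-20.2, -5.0, 20.9]
width: 0.13
grip_force: 83.4
```

```bash
python3 turn.py R 1.6 2.4 1
```

```text
t 21.15 pos [ 0.5715 -0.2536  0.2692] az 30.49 q6 33.6 tz [-0.003 -0.006 -1.   ] F [-20.2  -5.   20.9] T [-1.42  2.36  0.16] w 0.13 g 83.4
az-bar 0.01 pos-bar [-0.0032 -0.002  -0.0043]
{'x': 0.0006, 'y': 0.0012, 'z': 0.0028, 'roll': 0.2583}
```

Emit:
servo_tool --targets '[{"hand": 1,"x": 0,"y": 0,"z": 0,"roll": 0.03},{"hand": 1,"x": 0,"y": 0,"z": 0.001,"roll": 0.061},{"hand": 1,"x": 0,"y": 0,"z": 0.001,"roll": 0.092},{"hand": 1,"x": 0,"y": 0.001,"z": 0.001,"roll": 0.124},{"hand": 1,"x": 0,"y": 0.001,"z": 0.002,"roll": 0.157},{"hand": 1,"x": 0,"y": 0.001,"z": 0.002,"roll": 0.19},{"hand": 1,"x": 0.001,"y": 0.001,"z": 0.002,"roll": 0.224},{"hand": 1,"x": 0.001,"y": 0.001,"z": 0.003,"roll": 0.258}]'

```text
time: 21.82
tool_pos: [0.5719, -0.2505, 0.2666]
tcp_rot: [3.111, -0.437, -0.008]
wrist_force: [-13.2, 5.4, 13.4]
width: 0.124
grip_force: 39.3
```

Emit:
servo_tool --targets '[{"hand": 1,"x": 0,"y": 0,"z": 0,"roll": 0.034},{"hand": 1,"x": 0,"y": 0,"z": 0.001,"roll": 0.068},{"hand": 1,"x": 0,"y": 0,"z": 0.001,"roll": 0.102},{"hand": 1,"x": 0.001,"y": 0,"z": 0.001,"roll": 0.136},{"hand": 1,"x": 0.001,"y": 0,"z": 0.002,"roll": 0.17},{"hand": 1,"x": 0.001,"y": 0,"z": 0.002,"roll": 0.204},{"hand": 1,"x": 0.001,"y": 0,"z": 0.002,"roll": 0.238},{"hand": 1,"x": 0.001,"y": 0,"z": 0.002,"roll": 0.267},{"hand": 1,"x": 0.001,"y": 0,"z": 0.002,"roll": 0.267}]'

```text
time: 22.57
tool_pos: [0.5754, -0.2481, 0.2648]
tcp_rot: [-2.662, 1.66, 0.003]
wrist_force: [-5.5, 9.5, 10.3]
width: 0.117
grip_force: 75.1
```

```bash
python3 turn.py R 3.17 3.2 1
```

```text
t 22.57 pos [ 0.5754 -0.2481  0.2648] az -63.89 q6 128.0 tz [ 0.001  0.005 -1.   ] F [-5.5  9.5 10.3] T [ 2.25 -0.2   0.59] w 0.117 g 75.1
az-bar 0.23 pos-bar [-0.0004  0.0042 -0.006 ]
{'x': 0.0, 'y': -0.0, 'z': 0.0001, 'roll': 0.01}
```

Emit:
servo_tool --targets '[{"hand": 0.2,"x": 0,"y": 0,"z": 0,"roll": 0},{"hand": 0.2,"x": 0,"y": 0,"z": 0,"roll": 0},{"hand": 0.2,"x": 0,"y": 0,"z": -0.06,"roll": 0},{"hand": 0.2,"x": 0,"y": 0,"z": -0.12,"roll": 0},{"hand": 0.2,"x": 0,"y": 0,"z": -0.2,"roll": 0},{"hand": 0.2,"x": 0,"y": 0,"z": -0.3,"roll": 0},{"hand": 0.2,"x": -0.08,"y": 0,"z": -0.34,"roll": 0},{"hand": 0.2,"x": -0.16,"y": 0,"z": -0.34,"roll": 0},{"hand": 0.2,"x": -0.24,"y": 0,"z": -0.34,"roll": 0},{"hand": 0.2,"x": -0.32,"y": 0,"z": -0.34,"roll": 0}]'

```text
time: 23.4
tool_pos: [0.5047, -0.1082, 0.433]
tcp_rot: [-2.666, 1.661, -0.002]
wrist_force: [0.8, 0.3, -0.3]
width: 0.402
grip_force: 0.0
```

Emit:
servo_tool --targets '[{"hand": 0.2,"x": -0.1,"y": 0,"z": 0,"roll": 0},{"hand": 0.2,"x": -0.1,"y": 0,"z": 0,"roll": 0},{"hand": 0.2,"x": -0.1,"y": 0,"z": 0,"roll": 0},{"hand": 0.2,"x": -0.1,"y": 0,"z": 0,"roll": 0},{"hand": 0.2,"x": -0.1,"y": 0,"z": 0,"roll": 0},{"hand": 0.2,"x": -0.1,"y": 0,"z": 0,"roll": 0}]'

```text
time: 23.9
tool_pos: [0.4836, -0.0653, 0.4319]
tcp_rot: [2.666, -1.661, -0.001]
wrist_force: [0.5, -1.0, 0.1]
width: 0.406
grip_force: 0.0
```

```bash
python3 look.py w6 3.17 3.17 3.17
```

```text
t 23.9 pos [ 0.4836 -0.0653  0.4319] az -63.84 q6 143.3 tz [-0.001 -0.    -1.   ] F [ 0.5 -1.   0.1] T [-0.03  0.   -0.01] w 0.406 g 0.0
H 1 [208.  80.]
H -1 [308.  72.]
L 1 [392. 221.]
L -1 [393. 146.]
O 1 [553.  54.]
O -1 [469.  58.]
R 1 [ 388. -190.]
R -1 [387. -36.]
```

View pics/w6.png

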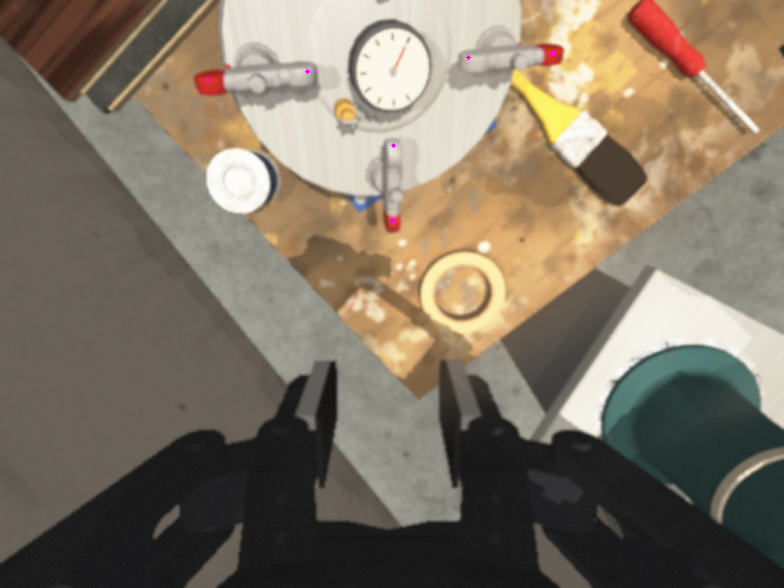

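```bash
python3 - <<'E'
from h import *
v=np.load('fit2.npy')
for n in ("top","side"):
    im=read_camera(n).astype(int);C=cam(n)
    m=((im[...,0]>120)&(im[...,0]-im[...,1]>60)&(im[...,0]-im[...,2]>60)).astype(np.uint8)
    k,_,st,ce=cv2.connectedComponentsWithStats(m)
    for i in range(4):
        u=proj(C,nut(v,i,3.14,s=.030))[0]
        c=[(ce[j].round(1).tolist(),int(st[j,4])) for j in range(1,k) if st[j,4]>3 and np.hypot(*(ce[j]-u))<10]
        s=(proj(C,nut(v,i,3.24,s=.030))[0]-u)
        print(n,"HLOR"[i],u.round(1),c,"px/0.1rad",s.round(2))
E
```

```text
top H [220.1 167.6] [([220.3, 169.1], 38)] px/0.1rad [ 1.09 -0.59]
top L [207.7 231.7] [([207.4, 232.3], 21)] px/0.1rad [-0.58 -1.11]
top O [271.4 252.3] [([271.4, 252.3], 35)] px/0.1rad [-1.06  0.44]
top R [287.7 187.7] [([287.5, 188.9], 37)] px/0.1rad [0.64 1.17]
side H [240.  201.8] [([241.3, 198.6], 49), ([240.7, 211.4], 7)] px/0.1rad [-0.59 -0.97]
side L [317.2 238.4] [([316.8, 235.6], 76)] px/0.1rad [-1.3   0.19]
side O [331.2 195.4] [([331.5, 193.4], 26)] px/0.1rad [0.63 0.96]
side R [264.9 164.1] [([266.9, 162.9], 45), ([260.9, 173.0], 28)] px/0.1rad [1.14 0.09]
```

Emit:
servo_tool --targets '[{"hand": 0.2,"x": 0.08,"y": 0,"z": 0,"roll": 0},{"hand": 0.2,"x": 0.16,"y": 0,"z": 0,"roll": 0},{"hand": 0.2,"x": 0.24,"y": 0,"z": 0,"roll": 0},{"hand": 0.2,"x": 0.32,"y": 0,"z": 0,"roll": 0},{"hand": 0.2,"x": 0.36,"y": 0,"z": 0,"roll": 0},{"hand": 0.2,"x": 0.36,"y": 0,"z": 0,"roll": 0},{"hand": 0.2,"x": 0.36,"y": 0,"z": 0,"roll": 0},{"hand": 0.2,"x": 0.36,"y": 0,"z": 0,"roll": 0}]'

```text
time: 24.72
tool_pos: [0.5624, -0.2254, 0.4321]
tcp_rot: [-2.667, 1.66, 0.002]
wrist_force: [-0.1, 1.1, 0.5]
width: 0.402
grip_force: 0.0
```

```bash
python3 - <<'E'
from h import *
v=np.load('fit2.npy');rep();s=now()[0];im7=read_camera("wrist")
w=np.load('w6_pose.npy');im6=cv2.imread('pics/w6_raw.png')[:,:,::-1]
for im,C in ((im6,cam("wrist",dict(tool_pos=w[:3],tcp_rot=w[3:]))),(im7,cam("wrist",s))):
    im=im.astype(int);m=((im[...,0]>80)&(im[...,0]>2*im[...,1])&(im[...,0]>2*im[...,2])).astype(np.uint8)
    k,_,st,ce=cv2.connectedComponentsWithStats(m)
    for i in range(4):
        u,u2,c0=[proj(C,nut(v,i,t,s=q))[0] for t,q in ((3.14,.030),(3.24,.03),(3.14,0))]
        for j in range(1,k):
            if st[j,4]>50 and np.hypot(*(ce[j]-u))<40:
                ang=lambda p:np.arctan2(*(p-c0)[::-1])
                print("HLOR"[i],u.round(1),ce[j].round(1),st[j,4],"theta~",round(3.14+.1*(ang(ce[j])-ang(u))/(ang(u2)-ang(u)),3))
E
```

```text
t 24.72 pos [ 0.5624 -0.2254  0.4321] az -63.79 q6 129.6 tz [-0.001  0.001 -1.   ] F [-0.1  1.1  0.5] T [0.05 0.03 0.04] w 0.402 g 0.0
H [149.4  56.9] [149.7  58.7] 327 theta~ 3.141
L [280.9 156.9] [280.1 158.9] 102 theta~ 3.169
O [394.6  37.4] [393.7  38.4] 177 theta~ 3.169
H [169.3 247. ] [169.9 249.8] 249 theta~ 3.017
O [378.5 213.1] [376.6 214.1] 160 theta~ 3.182
R [276.3 129.8] [276.1 134. ] 281 theta~ 3.128
```

```bash
python3 -c "
from workcell import ticket
print(ticket.finish_job())"
```

```text
the job is handed in; nothing more can be done
None
```

I turned the three loose wing nuts home in cross order, the opposite one first, and handed the job in at about 25 s; the camera checks put all four nuts within about 0.05 rad of home except one noisy reading (3.02) of the untouched, already-home nut, and I did not measure the tins, the block or the cover's tilt.

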